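# Power the picture stand and set the card on it

### The arm

A 6-joint arm with a two-finger parallel gripper is mounted at the origin on the work surface. World frame = base frame: x ahead of the robot, y to its left, z up, the work surface at z = 0. Lengths are in m, angles in rad, forces in N, time in s.
With the tool pointing down it reaches from about 0.275 to 0.875 m from the base axis. Payload 12.5 kg.
Tool frame: the origin (TCP) lies midway between the tips of the shut fingers; the grasp point (between the pads) lies 19 mm behind it (manip.grip_depth is the distance from the TCP to the grasp point, in m); z points along the fingers, y is the line along which they close (so a half turn about z gives the same grasp; the last joint's range is limited). The gripper opens to 85 mm and grips with 20 to 120 N. Pads are 22 mm wide; open, the fingers measure 114 mm over their backs; the gripper's body (76 mm by 85 mm) begins 54 mm behind the grasp point. The pads swing forward as they close: fully open they stand 13 mm farther back than shut.
Start: joints at [-1.252, 0.351, 1.652, -0, 1.139, -0.085], TCP at [0.216, -0.506, 0.231] pointing down, gripper open.
Joint ranges: [-2.75, 2.75], [-0.79, 2.1], [0.01, 2.65], [-1.57, 4.71], [0.07, 3.14], [-2.87, 2.87]. Speed limits (rad/s): [2.22, 2.22, 2.79, 3.14, 3.14, 3.14].

### API

Orientations are given as a rotation vector (axis times angle).
In Python, from workcell import manip, cams, finder gives the robot as it stands.
- The arm moves only by the shell command python3 -m crank 'ROWS' [FORCE]. ROWS is text: rows parted by semicolons, each of 5 numbers parted by spaces: the closure in counts, from 0 (fully open) to 255 (shut), then the shift along the world's x, y, z in mm, then the turn about the world's z in rad. In form: grip dx dy dz roll; .... A call has 1 to 12 rows; each row shifts and turns the commanded pose from where the row before left it; what a row does not reach is not made up. A row lasts 1/10 s, in which the tool goes at most 50 mm and 8.59 degrees, less where a joint would pass 70% of its speed; a pose out of reach is approached as far as the arm can. A call with a gripper value outside its range is refused whole. The fingers move at their own pace and stop on an object; FORCE is the grip in N (left out, the last holds). Time passes only in rows, so rows that do not move let the fingers close. It gives the time, the measured TCP pose, the force, the opening and the grip force at its end, in the units of the state.
- manip.read_state(): the state, without advancing time (a new reading comes with each control period).
- cams.capture(name): name is "side" or "top" or "wrist"; returns a dict with "frame" (400x640x3 uint8, red, green, blue), "K" (3x3 intrinsics, pixels), "world_from_camera" (4x4, takes a point from camera to world coordinates). Camera axes: x right, y down, z forward; pixel columns grow to the right and rows downward; lengths in m; the calibration is good to about 2 mm. A picture is of the moment at which its call begins. There is no depth.
- manip.job_done(): hands the job in; it is judged then, once.
Trained networks look in a picture, given as the dict that the camera call returned (one of the last four; its "shot" number tells which), for a name from the list of things; names that differ only in an ending like _2 or _b are one class to them, and where a whole thing is asked for, a point or a joint stands for the part that bears it (a point fixed in the world has none). Each returns a list of dicts, best first, with "confidence" (0 to 1); they miss things now and then, are a little off and sometimes report something else, mostly with a low value. They report only what shows in the picture. A call takes as long as a camera call. They do not tell look-alikes from the thing itself.
- finder.cut_out(picture, thing): "mask" (400x640 bool, what is visible of it) and "bbox" ([left, top, width, height] in pixels, round what is visible of it).
The state is a dict: "t": time; "joints": joint angles; "joint_vel": joint speeds; "tau": joint torques, N m; "eef_pos": TCP position; "tool_rot": TCP orientation; "ft_force": force on the tool from outside, world axes, zero at the start; "moment": the same for the moment, N m; "gripper_width": opening from 0.0 (shut) to 1.0 (fully open); "grip_force": force on a finger pad.
Only numpy, scipy, OpenCV 4.12 (cv2) and the standard library are available. Lean on these libraries where they do the work, as an engineer would, in place of code of your own. Each camera call takes 0.05 s, during which the arm holds its last target. There are 200 camera calls.

### The job

Get the small picture stand ready for the fan painters. First fit the large battery cell from the sloped charger into the stand's battery bay: push its flat end against the coil spring contact, under the tongue, then press its other end down behind the end wall until the cell lies level and fully home. Then take the picture card out of its wooden block and lean it, upright, on the stand's sloped rest so that it stays there by itself; leave the smaller cell and the pot, jar and dish where they are.

Things in the scene. Friction and masses are not known exactly. Their poses are not given: they have to be found in the camera images.
- cell_mid (a point): Centre of the large grey battery cell, the longer and thicker of the two in the charger: 21 mm diameter, 70 mm long with its nub, 70 g. Its x axis runs along the cell from the flat end to the plus end (steel nub 2 mm long, 8 mm across; black ring beside it). At the start it lies on the charger at a 30 degree slope, plus end up.
- cell_plus (a point): Tip of the large cell's plus nub, 35 mm from the cell's centre along its x axis.
- small_cell_mid (a point): Centre of the smaller grey cell, 14.5 mm diameter, 50 mm long, in the charger's other place: not wanted, leave it there.
- charger: Fixed white charger under the front of a low wooden shelf; origin under its centre, x from its low side towards the shelf. Two open places at y = +36 and -36 mm; either may hold the large cell. Each cell lies on two rails (18 mm over their outsides, fingers fit beside) rising along x at 30 degrees, flat end on a 4 mm stop at the low end.
- shelf_edge (a point): Middle of the lower front edge of the shelf board over the charger, 122 mm above the table; board 10 mm thick, 180 mm wide, 76 mm deep, jars on it up to 177 mm. It runs to +x. It is close above the cells' plus ends: a gripper coming straight down meets it; one held square to the cell, leaning back to the low side, is clear.
- stand: Fixed white picture stand, a base plate 130 x 205 x 10 mm (x, y, z) with the battery bay on its +y half and the card rest on its -y half. Origin at its underside centre.
- bay_seat (a point): Centre of the large cell when home, 36 mm above the table, axes as the stand. The cell lies along x: flat end to -x on the spring plate, nub to +x on the end wall. Two rails carry it, 18 mm over their outsides, tops 8.6 mm below this point; fingers have free room at both sides between the ends, down to the base plate 26 mm below.
- end_wall (a point): Where the nub touches the end wall's inner face, 35 mm to +x of bay_seat. The wall is 5 mm thick, its top 3.5 mm above this point; two cheeks 25.4 mm apart and as high reach 10 mm in from it.
- tongue_edge (a point): Middle of the lower free edge of the fixed tongue over the bay's spring end: 19 mm to -x of and 19.5 mm above bay_seat. The tongue, 12 mm wide and 3 mm thick, runs from here to -x over the spring plate to the spring wall. So the cell goes in flat end first, 15 to 22 degrees nose up, under it.
- spring_plate (a joint): How far the spring plate is pressed back to -x, in m: 0 at rest (face 27 mm to -x of bay_seat; 18 mm wide, from 8 mm below to 16 mm above it), 0.008 with the cell home, 0.014 at most. 1 N at rest plus 250 N/m. Friction holds the plus end on the wall: press it down, it does not fall in by weight. Once let go, the spring slides a level cell onto the end wall.
- card_mid (a point): Centre of the stiff picture card: 90 mm wide (y), 120 mm tall (z), 6 mm thick (x), 60 g, a painted branch on both faces. At the start it stands upright in the slot of its wooden block.
- rack: Fixed wooden block 60 x 100 x 30 mm holding the card; origin at its underside centre. The slot runs along y through the middle, 9 mm wide; its floor is 8 mm above the table, so the lowest 22 mm of the card are in the slot.
- card_rest (a point): Foot of the sloped card rest, mid-width, on the base plate top (10 mm above the table), axes as the stand. The rest's front (80 mm wide, 70 mm up the slope) leans 22 degrees from vertical to -x. A lip 8 mm high has its inner face 15 mm to +x. The card stands on its 90 mm edge between rest and lip, leaning back, its top 50 mm beyond the rest's.
- pot: White ceramic pot, 66 mm across, 85 mm tall; origin under its centre. Leave alone.
- jar: Small clear paint jar with white cap, 40 mm across, 45 mm tall; origin under its centre. Leave alone.
- dish: White dish, 80 mm across, 18 mm tall; origin under its centre. Leave alone.
Mind the look-alikes: they are no part of the job. What is shaped like the stand but turquoise is not meant. Leave any turquoise look-alike of the part that bears cell_mid alone.

How it is judged:
By the outcome, as a careful person would: the job done as asked, in the order asked, and still so for the second after the job is handed in, with the robot touching nothing.
It also fails if it takes over 58 s, if anything falls off the work surface, if the arm or the gripper's body presses on something with over 40 N, if the wrist force passes 120 N, or if a joint passes its speed limit or range.

## Working session

There is one attempt and no reset: what is moved stays moved. The work goes in short steps, Python scripts to look and compute and a shell command to move; the robot and the scene stay as the last step left them, time stands still between calls to the robot, and variables do not carry over. Pictures are saved under pics/ and viewed, at most 10 in all, crops included, and the job is handed in when it is done.

```bash
ls; mkdir -p pics
cat > h.py <<'E'
import numpy as np, cv2
from workcell import manip, cams, finder
def shot(n,name=None):
    p=cams.capture(n)
    if name: cv2.imwrite(f'pics/{name}.png',p['frame'][:,:,::-1])
    return p
def proj(p,X):
    T=np.linalg.inv(p['world_from_camera']);c=T[:3,:3]@np.asarray(X,float)+T[:3,3];u=p['K']@c
    return u[:2]/u[2]
def ray(p,uv):
    W=p['world_from_camera'];d=W[:3,:3]@np.linalg.inv(p['K'])@np.array([uv[0],uv[1],1.]);return W[:3,3],d
def onz(p,uv,z):
    o,d=ray(p,uv);return o+d*(z-o[2])/d[2]
E
python3 - <<'E'
from h import *
s=manip.read_state();print({k:np.round(v,3) for k,v in s.items()},manip.grip_depth)
a=shot('top','top0');b=shot('side','side0')
for n,p in(('top',a),('side',b)):
    print(n,np.round(p['world_from_camera'],3).tolist(),p['K'].tolist())
    for t in ('cell_mid','small_cell_mid','charger','stand','card_mid','rack','pot','jar','dish'):
        print(t,[(np.round(r['confidence'],2),r['bbox']) for r in finder.cut_out(p,t)][:3])
E
```

```text
pics
{'t': np.float64(0.0), 'joints': array([-1.252,  0.351,  1.652, -0.   ,  1.139, -0.085]), 'joint_vel': array([ 0.   , -0.001, -0.001,  0.002,  0.   ,  0.001]), 'tau': array([-0.0000e+00, -5.0611e+01, -2.9141e+01, -0.0000e+00,  5.0000e-03,
       -0.0000e+00]), 'eef_pos': array([ 0.216, -0.505,  0.231]), 'tool_rot': array([-3.077, -0.63 ,  0.   ]), 'ft_force': array([-0.291, -0.941,  0.922]), 'moment': array([-0.04 ,  0.003, -0.008]), 'grip_force': np.float64(0.0), 'gripper_width': np.float64(1.0)} 0.0187
top [[0.029, -0.994, 0.101, 0.314], [-1.0, -0.029, -0.0, 0.021], [0.003, -0.101, -0.995, 1.389], [0.0, 0.0, 0.0, 1.0]] [[509.8633425589358, 0.0, 315.3206482971018], [0.0, 509.8633425589358, 210.05195928404524], [0.0, 0.0, 1.0]]
cell_mid [(np.float64(0.66), [198.3, 191.1, 12.1, 28.1]), (np.float64(0.47), [242.4, 180.1, 26.4, 18.0])]
small_cell_mid [(np.float64(0.61), [177.4, 197.3, 7.4, 18.4])]
charger [(np.float64(0.72), [149.4, 158.8, 82.9, 64.3])]
stand [(np.float64(0.94), [291.7, 158.9, 82.8, 57.6]), (np.float64(0.93), [406.3, 281.9, 78.8, 69.8]), (np.float64(0.92), [160.6, 2
[... 574 characters left out ...]
141904844, 201.01626762526314], [0.0, 0.0, 1.0]]
cell_mid [(np.float64(0.73), [268.0, 294.8, 36.7, 20.5]), (np.float64(0.59), [274.2, 255.8, 11.9, 18.8]), (np.float64(0.53), [272.4, 329.7, 22.5, 16.0])]
small_cell_mid [(np.float64(0.61), [272.9, 333.3, 22.6, 11.1])]
charger [(np.float64(0.86), [209.3, 247.6, 100.1, 122.6])]
stand [(np.float64(0.82), [255.6, 187.6, 63.3, 60.3]), (np.float64(0.59), [367.9, 291.5, 73.6, 108.5])]
card_mid [(np.float64(0.56), [296.8, 134.3, 10.4, 39.4])]
rack [(np.float64(0.9), [290.2, 161.4, 26.5, 23.2])]
pot [(np.float64(0.61), [184.1, 225.1, 30.0, 39.7])]
jar [(np.float64(0.82), [329.2, 260.9, 16.7, 19.6])]
dish [(np.float64(0.76), [322.2, 178.7, 25.8, 12.2])]
```

View pics/top0.png

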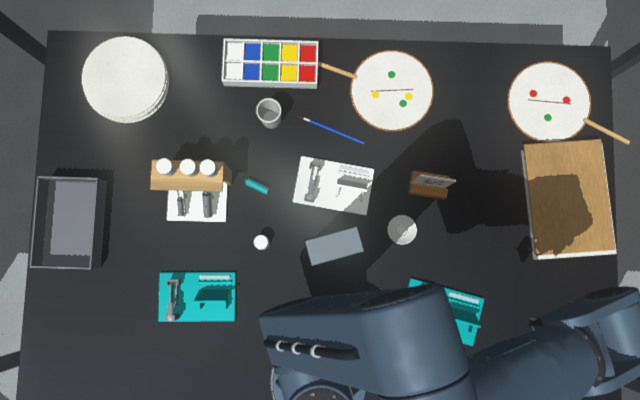

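View pics/side0.png

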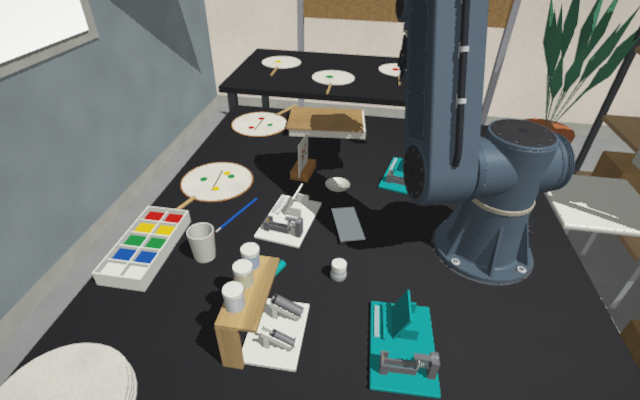

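Top view: the white stand is at (334,185) and the charger at (197,200), under a shelf carrying three jars. The large cell is at about (209,204) and the small one at (183,204). The rack and card are at (430,184). Look-alikes: a turquoise loose cell at (256,186) and turquoise stands at (197,297) and (447,310). I'll use the grey large cell in the charger and the white stand, and look at them from close up.

```bash
python3 - <<'E'
from h import *
a=shot('top')
for n,uv,z in(('stand',(334,185),.01),('charger',(197,205),.005),('bigcell',(208,204),.045),('rack',(428,186),.03),('smallcell',(183,206),.045),('shelf',(188,190),.13),('pot',(268,115),.08),('jar',(261,242),.04),('dish',(403,231),.02)): print(n,np.round(onz(a,uv,z),3))
w=shot('wrist','w0');print(np.round(w['world_from_camera'],3).tolist(),w['K'][0])
E
python3 -m crank '0 20 50 40 0.08; 0 20 50 20 0.08;0 20 50 20 0.08;0 20 50 20 0.08;0 20 50 0 0.08;0 20 50 0 0.08;0 20 50 0 0.08;0 20 50 0 0.08;0 0 50 0 0.08;0 0 50 0 0.08;0 0 50 0 0.08'
```

```text
stand [ 0.524 -0.029  0.01 ]
charger [0.459 0.344 0.005]
bigcell [0.458 0.305 0.045]
rack [ 0.526 -0.281  0.03 ]
smallcell [0.451 0.371 0.045]
shelf [0.483 0.339 0.13 ]
pot [0.695 0.152 0.08 ]
jar [0.362 0.161 0.04 ]
dish [ 0.403 -0.217  0.02 ]
[[0.393, -0.869, -0.302, 0.294], [-0.919, -0.371, -0.129, -0.472], [0.0, 0.328, -0.945, 0.374], [0.0, 0.0, 0.0, 1.0]] [310.39933088   0.         317.04292387]
t: 2.2
eef_pos: [0.3571, -0.0004, 0.3136]
tool_rot: [2.513, 1.884, 0.001]
ft_force: [1.1, -1.1, -0.3]
gripper_width: 1.001
grip_force: 0.0
```

```bash
python3 -m crank '0 10 0 0 0.15;0 10 0 0 0.15;0 10 0 0 0.15;0 10 -10 0 0.15;0 0 -10 0 0.15;0 0 -10 0 0.15;0 0 0 0 0.15;0 0 0 0 0.15;0 0 0 0 0.15;0 0 0 0 0.15;0 0 0 0 0.15;0 0 0 0 0.1'
python3 - <<'E'
from h import *
w=shot('wrist','w1');print(np.round(w['world_from_camera'],3).tolist())
np.savez('w1.npz',T=w['world_from_camera'],K=w['K'])
E
python3 -m crank '0 0 45 0 0;0 -10 45 0 0;0 -10 45 0 0;0 -10 45 0 0;0 -10 45 0 0;0 0 45 0 0;0 0 45 0 0;0 0 45 0 0; 0 0 0 0 0'
python3 - <<'E'
from h import *
w=shot('wrist','w2');print(np.round(w['world_from_camera'],3).tolist())
np.savez('w2.npz',T=w['world_from_camera'],K=w['K'])
im=np.hstack([cv2.imread(f'pics/w{i}.png')[:,120:520] for i in(1,2)]);cv2.imwrite('pics/v1.png',im)
E
```

```text
t: 3.4
eef_pos: [0.3975, -0.0322, 0.3134]
tool_rot: [0.16, 3.137, -0.0]
ft_force: [0.1, 0.6, -0.3]
gripper_width: 1.003
grip_force: 0.0
[[0.102, 0.939, 0.328, 0.312], [0.995, -0.096, -0.033, -0.023], [0.0, 0.33, -0.944, 0.456], [0.0, 0.0, 0.0, 1.0]]
t: 4.35
eef_pos: [0.357, 0.3315, 0.3129]
tool_rot: [-0.167, -3.137, -0.001]
ft_force: [-0.5, -0.8, 0.4]
gripper_width: 0.999
grip_force: 0.0
[[0.106, 0.939, 0.327, 0.272], [0.994, -0.1, -0.034, 0.341], [0.001, 0.329, -0.944, 0.456], [0.0, 0.0, 0.0, 1.0]]
```

View pics/v1.png

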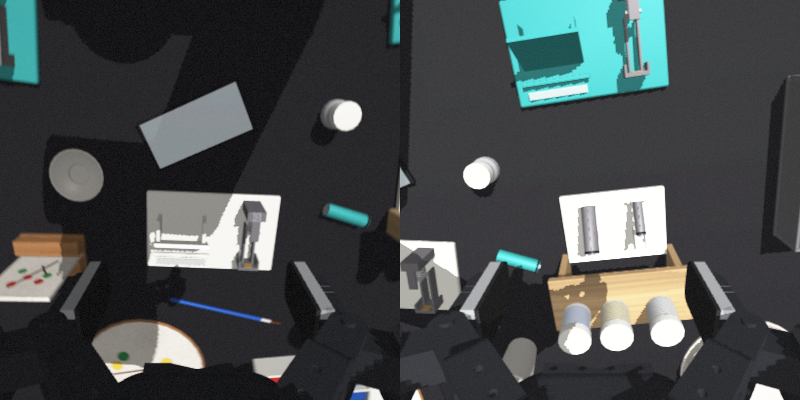

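Left half: white stand at (210,230), bay at (250,235), card rest at (178,235), rack with card at (45,262). Right half: charger with the large cell on the −y side at (590,230), the small one at (639,220), and the turquoise cell loose at (518,260). I'll go closer for a better measurement.

```bash
python3 -m crank '100 10 0 -40 0;100 10 0 -40 0;100 0 0 -20 0;100 0 0 0 0;100 0 0 0 0'
python3 - <<'E'
from h import *
w=shot('wrist','w3');np.savez('w3.npz',T=w['world_from_camera'],K=w['K'])
print(np.round(w['world_from_camera'][:3,3],4))
for t in('cell_mid','small_cell_mid','charger'):
    for r in finder.cut_out(w,t)[:3]:
        print(t,round(r['confidence'],2),np.round(r['bbox'],0)); 
        if t!='charger':
            c=max(cv2.findContours(r['mask'].astype(np.uint8),0,2)[0],key=cv2.contourArea);print(cv2.minAreaRect(c))
f=w['frame'][150:400,240:480,::-1];cv2.imwrite('pics/v2.png',cv2.resize(f,(576,600),interpolation=3))
E
```

```text
t: 4.9
eef_pos: [0.3779, 0.3273, 0.2143]
tool_rot: [0.172, 3.136, 0.0]
ft_force: [0.4, 0.3, 0.4]
gripper_width: 0.604
grip_force: 0.0
[0.2928 0.3372 0.3571]
cell_mid 0.55 [300. 218.  23.  67.]
((310.6970520019531, 250.44064331054688), (65.7834701538086, 19.50396156311035), 85.13549041748047)
small_cell_mid 0.66 [366. 211.  15.  42.]
((373.3899841308594, 231.72999572753906), (38.325191497802734, 13.01076602935791), 81.8698959350586)
small_cell_mid 0.15 [  0. 259. 148.  92.]
((74.16854095458984, 304.53912353515625), (152.24517822265625, 89.96112823486328), 2.436648368835449)
```

View pics/v2.png

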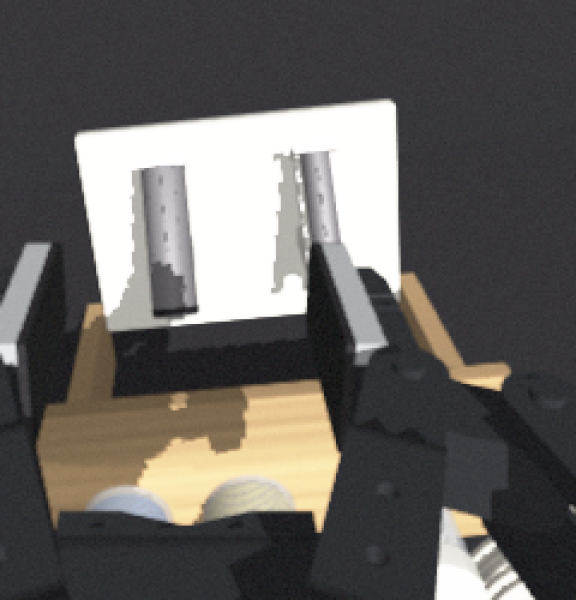

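Enlarged crop: the large grey cell, thicker and longer with the black ring at its upper end, is at crop (170,240), full-image (311,250). The small one is at crop (320,200). So the left one (−y side) is the right cell, and the shelf's lower front edge runs from about crop (100,405) to (320,380).

Run:
```python
from h import *
from scipy.optimize import least_squares
class V(dict):pass
z=np.load('w3.npz');w={'K':z['K'],'world_from_camera':z['T']}
cr=lambda u,v:(240+u/2.4,150+v/2.4)
for n,c,h in(('c1',(77,135),.008),('c2',(395,100),.008),('c3',(400,293),.008),('c4',(107,330),.008),('e1',(103,405),.122),('e2',(318,380),.122)):
    print(n,np.round(onz(w,cr(*c),h),4))
s=shot('side');t=shot('top')
obs=[]
obs.append((w,np.float32([cr(142,167),cr(184,165),cr(198,312),cr(155,318)])))
M=[]
for n,p in(('side',s),('top',t)):
    r=finder.cut_out(p,'cell_mid')
    for q in r: print(n,q['confidence'],q['bbox'])
    q=[q for q in r if abs(q['bbox'][0]-(268 if n=='side' else 198))<8]
    if q: M.append((p,q[0]['bbox']))
th=np.linspace(0,2*np.pi,40)
def hull(p,X):
    x,y,zz,psi=X;a=np.array([np.cos(psi)*.866,np.sin(psi)*.866,.5]);e=np.array([-np.sin(psi),np.cos(psi),0]);n=np.cross(a,e)
    P=[np.array([x,y,zz])+a*l+.0105*(np.cos(k)*e+np.sin(k)*n) for l in(-.035,.033) for k in th]
    return np.float32([proj(p,q) for q in P])
def bb(h): return np.r_[h.min(0),h.max(0)]
def res(X):
    h=hull(w,X); o=obs[0][1]; R=list(bb(h)-bb(o))
    # edges: lateral at two ends
    for k in range(4):
        pass
    for p,b in M: R+=list((bb(hull(p,X))-np.array([b[0],b[1],b[0]+b[2],b[1]+b[3]]))*.7)
    R.append((X[3])/0.03)
    return np.array(R,float)
r=least_squares(res,[.455,.305,.045,0.]);print(np.round(r.x,4),np.round(r.fun,1))
```

```text
c1 [0.4171 0.2695 0.008 ]
c2 [0.416 0.428 0.008]
c3 [0.5265 0.4289 0.008 ]
c4 [0.5324 0.268  0.008 ]
e1 [0.4878 0.2842 0.122 ]
e2 [0.4852 0.3673 0.122 ]
side 0.69 [269.4, 294.7, 36.9, 19.3]
side 0.65 [272.6, 256.5, 13.0, 17.5]
side 0.6 [287.5, 221.8, 5.1, 8.5]
top 0.66 [242.3, 178.1, 26.5, 17.5]
top 0.49 [198.4, 194.6, 15.0, 26.1]
[0.4609 0.3115 0.0455 0.    ] [-0.6 -0.7  0.1 -1.1  0.  -0.2 -2.7  2.8  1.7 -3.3 -2.  -2.8  0. ]
```

```bash
python3 -m crank '100 16 -4 0 0.05;100 16 -4 0 0.051;100 16 -4 0 0;100 16 -4 0 0;100 0 0 -40 0;100 0 0 -40 0;100 0 0 -30 0;100 0 0 0 0;100 0 0 0 0'
python3 - <<'E'
from h import *
w=shot('wrist','w4');np.savez('w4.npz',T=w['world_from_camera'],K=w['K'])
s=manip.read_state();print(s['eef_pos'],s['tool_rot'])
# predicted cell hull keypoints
f=w['frame'][:,:,::-1].copy()
for a in(-.035,.033):
  for e in(-.0105,.0105):
    for n in (.0105,):
      P=np.array([.4609+a*.866-n*.5,.3115+e,.0455+a*.5+n*.866]);cv2.circle(f,tuple(int(round(v)) for v in proj(w,P)),2,(0,0,255),1)
for y in(.29,.33): cv2.circle(f,tuple(int(round(v)) for v in proj(w,[.4865,y,.122])),2,(255,0,255),1)
cv2.imwrite('pics/v3.png',cv2.resize(f[100:400,170:470],(600,600),interpolation=3))
E
```

```text
t: 6.2
eef_pos: [0.4421, 0.3119, 0.104]
tool_rot: [-0.012, -3.142, -0.0]
ft_force: [0.5, 0.1, 0.2]
gripper_width: 0.608
grip_force: 0.0
[0.4425266  0.31216143 0.10478983] [1.16525848e-02 3.13998284e+00 1.40174076e-03]
```

View pics/v3.png

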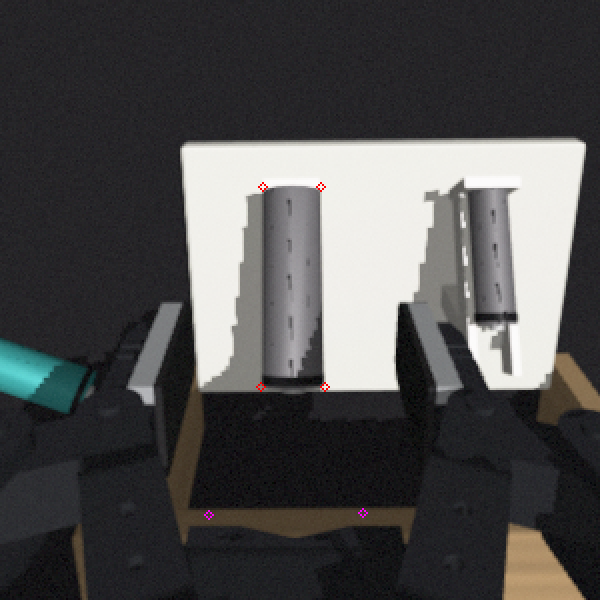

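Crop: the predicted cell corners sit on the cell at (262,187)–(324,386). The shelf's lower edge at row 508 is about 2 mm nearer than estimated, so I'll grip a little lower.

```bash
python3 -m crank '100 -2.5 0 -30 0;100 0 0 -30 0;100 0 0 -18 0;100 0 0 -10 0;100 0 0 0 0'; python3 -m crank '200 0 0 0 0;200 0 0 0 0;200 0 0 0 0;200 0 0 0 0;200 0 0 0 0' 35
```

```text
t: 6.75
eef_pos: [0.4394, 0.312, 0.0157]
tool_rot: [0.011, 3.141, 0.0]
ft_force: [-0.1, -0.5, 0.1]
gripper_width: 0.61
grip_force: 0.0
t: 7.25
eef_pos: [0.4397, 0.3111, 0.0167]
tool_rot: [0.01, 3.14, -0.001]
ft_force: [0.5, -10.2, 9.5]
gripper_width: 0.236
grip_force: 34.0
```

```bash
python3 -m crank '200 -5 0 8 0;200 -10 0 17 0;200 -15 0 17 0;200 -40 0 10 0;200 -30 0 30 0;200 0 -30 40 0;200 0 -50 40 0;200 0 -50 10 0;200 0 -50 0 0;200 0 -50 0 0;200 10 -50 0 -0.06;200 10 -30 0 -0.06'
python3 - <<'E'
from h import *
w=shot('wrist','w5');np.savez('w5.npz',T=w['world_from_camera'],K=w['K'])
z=np.load('w1.npz');i=cv2.imread('pics/w1.png')[170:290,250:420]
f=w['frame'][:,:,::-1]
b=np.zeros((600,800,3),np.uint8);b[:,:]=0
b[:240,:340]=cv2.resize(i,(340,240));b[:400,340:800]=f[:,130:590]
cv2.imwrite('pics/v4.png',b)
print(manip.read_state()['eef_pos'])
E
```

```text
t: 8.45
eef_pos: [0.3588, 0.0121, 0.1794]
tool_rot: [0.205, 3.133, -0.0]
ft_force: [0.7, 0.7, -0.9]
gripper_width: 0.232
grip_force: 34.4
[0.36058183 0.00991131 0.17954353]
```

View pics/v4.png

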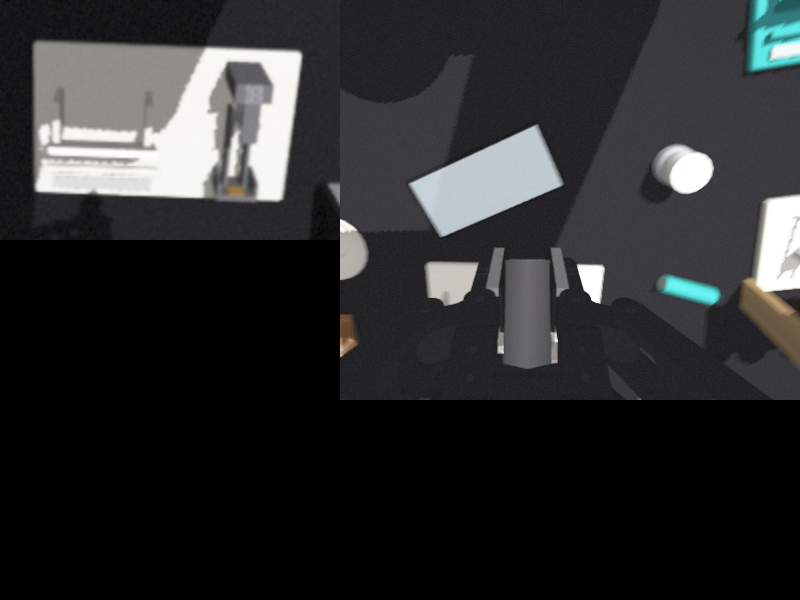

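The cell is held firmly, centred between the pads at (528,310) right half; the stand (left inset) has the spring and tongue at its −x end, and the end wall at (235,190). Now I'll fit the stand pose from the earlier clear pictures.

```bash
cat > fit.py <<'E'
from h import *
from scipy.optimize import least_squares
def hullmask(im,roi,thr):
    x0,y0,x1,y1=roi;g=cv2.cvtColor(im,cv2.COLOR_BGR2GRAY);m=np.zeros_like(g);m[y0:y1,x0:x1]=(g[y0:y1,x0:x1]>thr)*255
    m=cv2.morphologyEx(m,cv2.MORPH_OPEN,np.ones((3,3)))
    c=max(cv2.findContours(m,0,1)[0],key=cv2.contourArea);return c[:,0].astype(np.float32)
def model(p,X):
    x,y,th=X;c,s=np.cos(th),np.sin(th)
    P=[[x+c*a-s*b,y+s*a+c*b,z] for a in(-.065,.065) for b in(-.1025,.1025) for z in(0.,.01)]
    return cv2.convexHull(np.float32([proj(p,q) for q in P]))
def fit(views,X0):
    def res(X):
        R=[]
        for p,c in views:
            h=model(p,X);R+=[cv2.pointPolygonTest(h,(float(a)+0.,float(b)+0.),True) for a,b in c]
        return np.array(R)
    return least_squares(res,X0,loss='soft_l1',f_scale=.5,diff_step=1e-3)
E
python3 - <<'E'
from fit import *
z=np.load('w1.npz');w={'K':z['K'],'world_from_camera':z['T']}
t=shot('top')
c1=hullmask(cv2.imread('pics/w1.png'),(255,178,420,290),75)
c2=hullmask(cv2.imread('pics/top0.png'),(285,150,385,222),110)
for c in(c1,c2): print(c.min(0),c.max(0))
for v in([(w,c1)],[(t,c2)],[(w,c1),(t,c2)]):
    r=fit(v,[.52,-.03,-.12]);print(np.round(r.x,4),r.cost/len(r.fun))
X=r.x;c,s=np.cos(X[2]),np.sin(X[2])
iv=cv2.imread('pics/w1.png')[170:290,250:420];iv=cv2.resize(iv,(680,480),interpolation=3)
S=lambda a,b,z:np.array([X[0]+c*a-s*b,X[1]+s*a+c*b,z])
for q in [S(a,b,.01) for a in(-.065,.065) for b in(-.1025,.1025)]:
    u=(proj(w,q)-[250,170])*4;cv2.circle(iv,tuple(int(v) for v in u),3,(0,0,255),1)
cv2.imwrite('pics/v5.png',iv)
E
```

```text
[266. 190.] [400. 270.]
[292. 156.] [373. 214.]
[ 0.5263 -0.0218 -0.1403] 0.16637836205122244
[ 0.5247 -0.0252 -0.1445] 0.0747327573477079
[ 0.5259 -0.0222 -0.1413] 0.18711433364220015
```

View pics/v5.png

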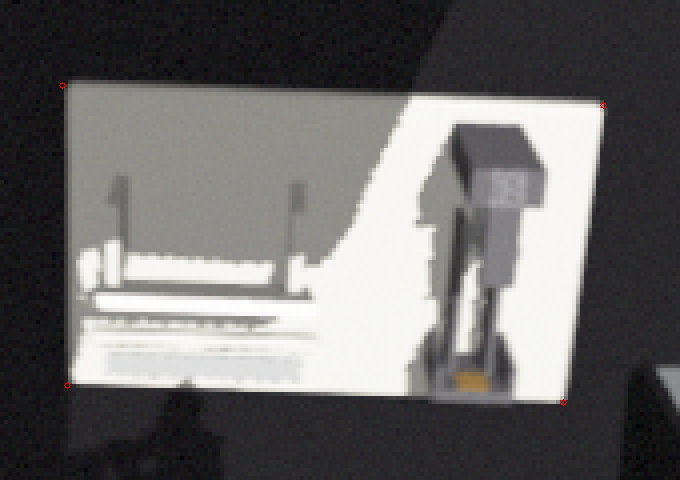

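Run:
```python
from fit import *
z=np.load('w1.npz');w={'K':z['K'],'world_from_camera':z['T']}
X=[.5259,-.0222,-.1413];c,s=np.cos(X[2]),np.sin(X[2])
for n,u,zz in(('tongue',(501,288),.0585),('pad',(472,374),.0395),('padlow',(472,390),.036),('wall L',(430,403),.0395),('wallR',(514,403),.0395),('cheekL',(437,355),.0395),('cheekR',(512,355),.0395),('sprTopL',(452,125),.0585),('sprTopR',(520,125),.0585),('lipL',(105,350),.018),('lipR',(303,352),.018),('lip2',(105,377),.018),('restTopL',(95,292),.075),('restTopR',(314,299),.075)):
    P=onz(w,(250+u[0]/4,170+u[1]/4),zz);d=P-[X[0],X[1],0];print(n,np.round(P,4),'stand mm',np.round([1e3*(c*d[0]+s*d[1]),1e3*(-s*d[0]+c*d[1])],1))
```

```text
tongue [0.5234 0.0391 0.0585] stand mm [-11.1  60.3]
pad [0.5691 0.0295 0.0395] stand mm [35.4 57.3]
padlow [0.5783 0.0296 0.036 ] stand mm [44.6 58.7]
wall L [0.5802 0.0128 0.0395] stand mm [48.9 42.3]
wallR [0.5835 0.0451 0.0395] stand mm [47.6 74.7]
cheekL [0.5594 0.0167 0.0395] stand mm [27.7 43.2]
cheekR [0.5623 0.0451 0.0395] stand mm [26.6 71.8]
sprTopL [0.4599 0.025  0.0585] stand mm [-72.   37.4]
sprTopR [0.4623 0.048  0.0585] stand mm [-72.9  60.5]
lipL [ 0.5564 -0.1133  0.018 ] stand mm [ 43.  -85.9]
lipR [ 0.5654 -0.0346  0.018 ] stand mm [40.8 -6.7]
lip2 [ 0.5686 -0.1151  0.018 ] stand mm [ 55.4 -86. ]
restTopL [ 0.502  -0.1017  0.075 ] stand mm [-12.4 -82.1]
restTopR [ 0.5123 -0.0274  0.075 ] stand mm [-12.7  -7.1]
```

```bash
python3 -m crank '200 45 -10 0 -0.01;200 45 -10 0 0;200 45 -15 0 0;200 30 -10 -10 0;200 0 0 0 0;200 0 0 0 0'
python3 - <<'E'
from h import *
w=shot('wrist','w6');np.savez('w6.npz',T=w['world_from_camera'],K=w['K'])
s=manip.read_state();print(s['eef_pos'],s['tool_rot'])
f=w['frame'][:,:,::-1];cv2.imwrite('pics/v6.png',cv2.resize(f[110:400,150:530],(786,600),interpolation=3))
E
```

```text
t: 9.15
eef_pos: [0.5235, -0.0296, 0.1682]
tool_rot: [-0.213, -3.133, -0.0]
ft_force: [0.2, 0.6, 0.2]
gripper_width: 0.235
grip_force: 34.5
[ 0.52312076 -0.02947347  0.16854181] [-2.13220197e-01 -3.13369687e+00 -2.83462175e-04]
```

View pics/v6.png

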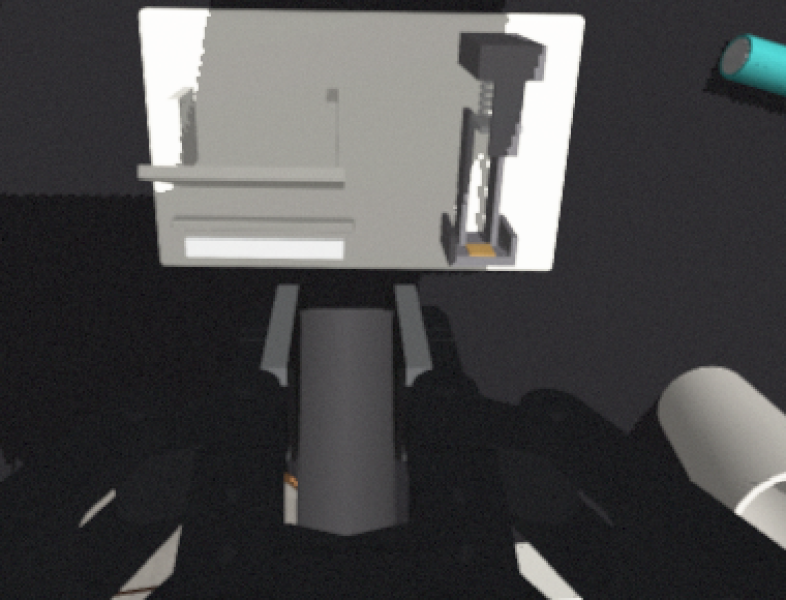

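Close view of the stand: tongue edge at (507,155), end wall orange pad at (480,250), wall top to row 265, card-rest top edge at rows 166–183 (x 138–345), lip at rows 217–230.

```bash
cat > st.py <<'E'
from fit import *
z=np.load('w6.npz');w={'K':z['K'],'world_from_camera':z['T']}
cr=lambda u:(150+u[0]/2.0684,110+u[1]/2.0690)
E
python3 - <<'E'
from st import *
im=cv2.imread('pics/w6.png')
c=hullmask(im,(215,112,435,243),75)
for cc in (c,):
    r=fit([(w,cc)],[.5259,-.0222,-.1413]);print(np.round(r.x,4),r.cost/len(r.fun))
X=r.x;c,s=np.cos(X[2]),np.sin(X[2])
for n,u,zz in(('tongue',(507,155),.0585),('wallInTop',(480,256),.0395),('wallOutL',(450,264),.0395),('wallOutR',(515,264),.0395),('cheekL',(443,214),.0395),('cheekR',(513,222),.0395),('railsL',(462,190),.0274),('railsR',(497,190),.0274),('lipL',(173,218),.018),('lipR',(354,220),.018),('lip2',(173,228),.018),('restTopBL',(138,166),.075),('restTopBR',(345,169),.075),('restFL',(138,179),.075),('restFR',(345,184),.075),('c1',(140,10),.01),('c2',(584,16),.01),('c3',(552,270),.01),('c4',(161,265),.01)):
    P=onz(w,cr(u),zz);d=P-[X[0],X[1],0];print(n,np.round(P,4),'stand mm',np.round([1e3*(c*d[0]+s*d[1]),1e3*(-s*d[0]+c*d[1])],1))
E
```

```text
[ 0.5252 -0.0231 -0.1514] 0.26461500152588047
tongue [0.5222 0.0381 0.0585] stand mm [-12.1  60.1]
wallInTop [0.576  0.0272 0.0395] stand mm [42.6 57.4]
wallOutL [0.5782 0.013  0.0395] stand mm [46.9 43.7]
wallOutR [0.5823 0.0432 0.0395] stand mm [46.5 74.2]
cheekL [0.5526 0.0119 0.0395] stand mm [21.8 38.8]
cheekR [0.5609 0.0433 0.0395] stand mm [25.3 71.1]
railsL [0.5468 0.0231 0.0274] stand mm [14.4 49. ]
railsR [0.549  0.0394 0.0274] stand mm [14.1 65.4]
lipL [ 0.5457 -0.1177  0.018 ] stand mm [ 34.6 -90.3]
lipR [ 0.5588 -0.0295  0.018 ] stand mm [34.2 -1.2]
lip2 [ 0.5509 -0.1188  0.018 ] stand mm [ 39.9 -90.7]
restTopBL [ 0.5019 -0.1067  0.075 ] stand mm [-10.4 -86.1]
restTopBR [ 0.514  -0.0278  0.075 ] stand mm [-10.4  -6.3]
restFL [ 0.5071 -0.108   0.075 ] stand mm [ -5.1 -86.6]
restFR [ 0.52   -0.0286  0.075 ] stand mm [-4.3 -6.2]
c1 [ 0.447  -0.1125  0.01  ] stand mm [ -63.8 -100.2]
c2 [0.4769 0.0871 0.01  ] stand mm [-64.3 101.7]
c3 [0.604  0.0687 0.01  ] stand mm [ 64.  102.7]
c4 [ 0.5735 -0.1324  0.01  ] stand mm [  64.3 -100.7]
```

```bash
python3 -m crank '200 8 32 0 -0.01;200 8.4 31.4 0 0;200 0 0 -40 0;200 0 0 -40 0;200 0 0 -30 0;200 0 0 -18 0;200 0 0 0 0;200 0 0 0 0'
python3 - <<'E'
from h import *
s=manip.read_state();print(s['eef_pos'],s['tool_rot'],s['ft_force'])
b=shot('side','s1')['frame'][:,:,::-1];w=shot('wrist','w7')['frame'][:,:,::-1]
cv2.imwrite('pics/v7.png',np.hstack([cv2.resize(b[150:270,220:340],(480,480),interpolation=3),cv2.resize(w[100:400,220:420],(320,480))]))
E
```

```text
t: 10.0
eef_pos: [0.5402, 0.0335, 0.0415]
tool_rot: [0.229, 3.132, 0.0]
ft_force: [0.3, 0.5, 0.4]
gripper_width: 0.237
grip_force: 34.6
[0.54017506 0.03346788 0.041521  ] [2.29440484e-01 3.13247347e+00 8.87025824e-05] [0.29256054 0.48315094 0.38365836]
```

View pics/v7.png

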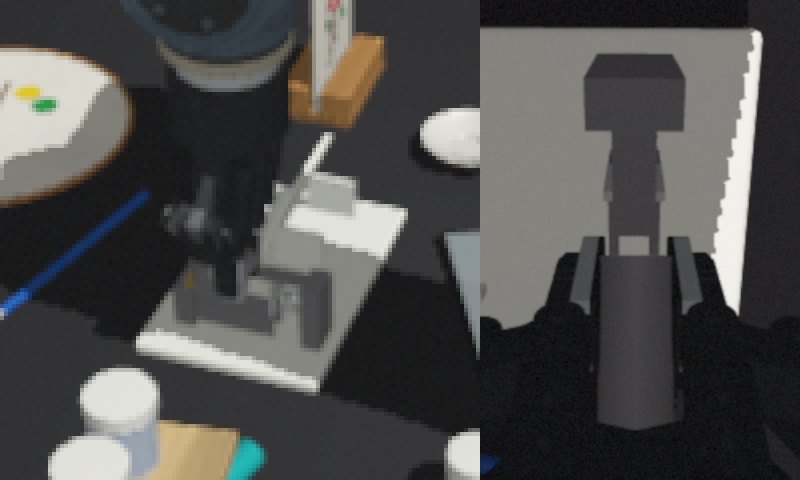

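Right half: the held cell (col 634) is lined up with the tongue and rails (col 636), with a visible gap ahead of the tongue edge. I'll lower it onto the rails, watching the force.

```bash
python3 -m crank '200 0 0 -10 0;200 0 0 -5 0;200 0 0 0 0;200 0 0 0 0'; python3 -m crank '200 0 0 -2 0;200 0 0 0 0' 20; python3 -m crank '200 0 0 -1 0;200 0 0 0 0';python3 -m crank '200 0 0 -1 0;200 0 0 0 0'
```

```text
t: 10.5
eef_pos: [0.5401, 0.0331, 0.0252]
tool_rot: [-0.23, -3.133, 0.0]
ft_force: [0.4, 0.1, -0.5]
gripper_width: 0.236
grip_force: 34.6
t: 10.7
eef_pos: [0.5402, 0.033, 0.0233]
tool_rot: [-0.231, -3.133, 0.0]
ft_force: [0.2, 1.0, -0.3]
gripper_width: 0.235
grip_force: 34.6
t: 10.9
eef_pos: [0.5402, 0.0331, 0.0223]
tool_rot: [-0.23, -3.133, -0.0]
ft_force: [-0.8, -0.0, -0.9]
gripper_width: 0.237
grip_force: 34.6
t: 11.1
eef_pos: [0.5402, 0.0331, 0.0213]
tool_rot: [-0.23, -3.133, 0.0]
ft_force: [-0.0, 0.5, -0.3]
gripper_width: 0.236
grip_force: 34.6
```

```bash
for i in 1 2 3 4; do python3 -m crank '200 0 0 -1 0;200 0 0 0 0' | egrep 'eef|ft_f'; done
```

```text
eef_pos: [0.5402, 0.0331, 0.0203]
ft_force: [0.3, -0.0, -0.1]
eef_pos: [0.5401, 0.0331, 0.0193]
ft_force: [0.3, -1.0, -0.9]
eef_pos: [0.5402, 0.0331, 0.0182]
ft_force: [0.1, 0.2, -1.4]
eef_pos: [0.5403, 0.0331, 0.0174]
ft_force: [-0.2, -0.5, 0.6]
```

```bash
cat > pitch.py <<'E'
from h import *
from scipy.optimize import least_squares
th=np.linspace(0,2*np.pi,48)
def hull(p,tcp,ang,s0,h,b,side=0):
    x=np.array([np.cos(ang),np.sin(ang),0]);e=np.array([-x[1],x[0],0]);a=x*np.cos(b)+np.array([0,0,np.sin(b)]);n=np.cross(a,e)
    C=tcp+[0,0,h]-a*s0+e*side
    P=[C+a*l+r*(np.cos(k)*e+np.sin(k)*n) for l,r in((-.035,.0105),(.033,.0105),(.035,.004)) for k in th]
    return np.float32([proj(p,q) for q in P]),C
def fitp(p,st,thing='cell_mid'):
    tcp=np.array(st['eef_pos']);rv=np.array(st['tool_rot']);ang=2*np.arctan2(rv[1],rv[0])-np.pi
    for q in finder.cut_out(p,thing):
        m=q['mask'];c=cv2.findContours(m.astype(np.uint8),0,1)[0];c=max(c,key=cv2.contourArea)[:,0].astype(float)
        print('conf',round(float(q['confidence']),2),'bbox',np.round(q['bbox'],1))
        if not(250<c[:,0].mean()<390): continue
        def res(X):
            h=cv2.convexHull(hull(p,tcp,ang,X[0],X[1],X[2],X[3])[0])
            return np.array([cv2.pointPolygonTest(h,(a,b),True) for a,b in c])
        for b0 in(.52,.2):
          r=least_squares(lambda X:np.r_[res(X),(X[1]-.0167)/.002],[-.0245,.0167,b0,0.],loss='soft_l1',x_scale=[.01,.01,.3,.005],diff_step=1e-3)
          X=r.x;print('s',round(X[0]*1e3,1),'h',round(X[1]*1e3,1),'pitch deg',round(np.degrees(X[2]),1),'side',round(X[3]*1e3,1),'cost',round(r.cost/len(c),3),'centre',np.round(hull(p,tcp,ang,*X)[1],4))
E
python3 - <<'E'
from pitch import *
p=shot('wrist','w8');fitp(p,manip.read_state())
i7=cv2.imread('pics/w7.png');i8=cv2.imread('pics/w8.png')
for i in(i7,i8):
    g=i.mean(2)[:,314:322].mean(1);print(np.round(g[240:385:3]).astype(int))
E
```

```text
conf 0.74 bbox [536.2 139.8 103.8  66.1]
[ 62  62  62 130 131 130 129  69  69  68  69  67  67  68  68  69  67  68
  69  68  69  68  68  67  68  66  67  67  66  67  67  67  66  68  66  66
  66  67  65  65  67  67  65  18  20  17  20  18  20]
[63 62 63 63 62 63 64 63 63 63 62 63 63 67 67 68 68 68 68 67 68 68 67 67
 68 67 67 67 67 68 67 68 68 67 67 67 68 66 67 67 66 65 66 20 19 16 22 19
 19]
```

Run:
```python
from pitch import *
for n,tcp,T in(('w6',[.5231,-.0295,.1685],'w6.npz'),):
    z=np.load(T);p={'K':z['K'],'world_from_camera':z['T']}
    ang=2*np.arctan2(-3.1337,-.2132)-np.pi
    i=cv2.imread('pics/w6.png').astype(int).mean(2);c0=int(150+347/2.068)
    g=i[:,c0-4:c0+5].mean(1);d=np.abs(np.diff(g));print('edges col',c0,[(r,round(g[r-1]),round(g[r+2])) for r in range(240,398) if d[r]>8])
    r=i[300];print('width row300',[c for c in range(260,380) if abs(r[c+1]-r[c-1])>18])
    r=i[345];print('width row345',[c for c in range(260,380) if abs(r[c+1]-r[c-1])>18])
    for s,h,b in((-.0245,.0167,30),(-.0245,.020,30),(-.0245,.0167,25),(-.0245,.0167,35),(-.0215,.0167,30)):
        H=hull(p,np.array(tcp),ang,s,h,np.radians(b))[0];hb=cv2.convexHull(H)
        rows=[v for v in range(230,400) if cv2.pointPolygonTest(hb,(float(c0),float(v)),False)>=0]
        W=[[cc for cc in np.arange(270,370,.5) if cv2.pointPolygonTest(hb,(float(cc),float(v)),False)>=0] for v in(300,345)]
        print(s,h,b,rows[0],rows[-1],[(a[0],a[-1]) for a in W])
```

```text
edges col 317 [(257, 25, 67), (258, 27, 85), (259, 37, 84), (367, 82, 28), (368, 79, 24)]
width row300 [294, 295, 339, 340]
width row345 [286, 287, 288, 290, 291, 292, 293, 347]
-0.0245 0.0167 30 259 399 [(np.float64(293.5), np.float64(338.0)), (np.float64(293.0), np.float64(338.5))]
-0.0245 0.02 30 263 399 [(np.float64(293.0), np.float64(338.5)), (np.float64(292.5), np.float64(339.0))]
-0.0245 0.0167 25 258 399 [(np.float64(293.5), np.float64(338.0)), (np.float64(293.5), np.float64(338.0))]
-0.0245 0.0167 35 257 399 [(np.float64(293.5), np.float64(338.0)), (np.float64(292.5), np.float64(339.0))]
-0.0215 0.0167 30 253 399 [(np.float64(293.5), np.float64(338.0)), (np.float64(293.0), np.float64(338.5))]
```

Run:
```python
from pitch import *
for n in('w6','w8'):
    i=cv2.GaussianBlur(cv2.imread(f'pics/{n}.png').astype(np.float32).mean(2),(1,5),0)
    for r in range(264,368,12):
        g=i[r];d=g[1:]-g[:-1]
        L=[c for c in range(275,317) if abs(d[c])>7];R=[c for c in range(318,362) if abs(d[c])>7]
        print(n,r,L,R,np.round(g[[288,292,296,300,317,336,340,344,348]]).astype(int))
s=shot('side','s2');print(manip.read_state()['eef_pos'])
for q in finder.cut_out(s,'cell_mid'): print(q['confidence'],q['bbox'])
```

```text
w6 264 [279, 280, 281, 290, 291, 292, 294, 295] [338, 339, 341, 342, 343, 352, 353, 354] [93 37 63 71 86 72 26 94 92]
w6 276 [276, 277, 278, 288, 289, 290, 293, 294, 295] [338, 339, 343, 344, 345, 355, 356, 357] [93 24 64 68 86 71 26 46 93]
w6 288 [275, 276, 279, 287, 288, 294, 295] [338, 339, 340, 345, 346, 353, 354, 355, 357, 358, 359] [ 83  26  64  72  85  71  27  29 107]
w6 300 [292, 293, 294, 295] [338, 339, 340] [28 28 66 71 84 71 35 31 29]
w6 312 [288, 293, 294, 295] [338, 339, 340] [22 29 65 71 87 71 36 27 27]
w6 324 [293, 294] [339, 340] [25 28 67 73 85 69 45 33 27]
w6 336 [288, 289] [340, 345, 346, 360] [29 48 69 72 84 70 59 48 30]
w6 348 [286, 287, 288, 292, 293] [339, 347] [135 144  68  72  83  70  56  50  26]
w6 360 [286, 287, 288, 291, 292, 293] [340, 341, 346, 347] [130 138  68  71  83  67  61  46  25]
w8 264 [279, 280, 281, 290, 291, 294, 295] [338, 339, 341, 342, 343, 352, 353, 354] [75 26 52 57 64 56 19 74 74]
w8 276 [276, 277, 278, 288, 289, 290, 294, 295] [338, 339, 343, 344, 345, 355, 356, 357] [75 19 51 57 63 55 20 35 76]
w8 288 [275, 276, 279, 287, 288, 292, 293, 294, 295] [338, 339, 340, 341, 345, 346, 353, 354, 355, 357, 358, 359] [68 18 51 55 67 56 21 22 87]
w8 300 [293, 294, 295] [338, 339, 340] [19 20 52 57 68 56 28 24 21]
w8 312 [292, 293, 294] [338, 339, 340] [17 22 51 58 67 55 27 24 20]
w8 324 [293, 294] [339, 340] [19 22 51 57 68 54 36 24 17]
w8 336 [287, 288, 290] [342, 345, 346] [48 46 51 56 67 56 48 60 18]
w8 348 [283, 286, 287, 288, 289] [341, 346, 347] [55 50 53 59 67 52 49 61 18]
w8 360 [292, 293] [340, 341] [21 24 55 58 68 54 48 25 20]
[0.5402881  0.03305732 0.01743489]
0.56 [272.0, 258.0, 13.4, 16.9]
0.45 [261.1, 207.6, 25.7, 16.0]
```

Run:
```python
from pitch import *
s=shot('side','s3');st=manip.read_state();tcp=np.array(st['eef_pos']);rv=st['tool_rot'];ang=2*np.arctan2(rv[1],rv[0])-np.pi
ang=(ang+np.pi)%(2*np.pi)-np.pi;print('ang',ang)
for b in(40,30,20,10,0):
    H,C=hull(s,tcp,ang,-.0245,.0167,np.radians(b));print(b,H.min(0).round(1),H.max(0).round(1),'nub',H[-1].round(1),C.round(4))
f=s['frame'][180:260,235:325,::-1];f=cv2.convertScaleAbs(cv2.resize(f,(720,600) if 0 else (675,600),interpolation=3),alpha=1.6,beta=20)
k=7.5
for b,col in((30,(0,0,255)),(10,(0,255,0))):
    hb=cv2.convexHull(hull(s,tcp,ang,-.0245,.0167,np.radians(b))[0])[:,0]
    cv2.polylines(f,[((hb-[235,180]+.5)*k).astype(np.int32)],True,col,1)
x=np.array([np.cos(-.147),np.sin(-.147),0]);seat=np.array([.5407,.0337,.036])
for P in(seat+35*x/1e3+[0,0,.0035],seat-.019*x+[0,0,.0195],seat+[0,0,-.0086]):
    cv2.circle(f,tuple(((proj(s,P)-[235,180]+.5)*k).astype(int)),4,(255,255,0),1)
cv2.imwrite('pics/v8.png',f)
```

```text
ang -0.14676826806091858
40 [260.8 205.7] [284.9 228.2] nub [262.3 209.1] [0.5588 0.0303 0.0499]
30 [259.5 207.5] [284.8 228.1] nub [260.5 211.1] [0.5613 0.03   0.0464]
20 [258.6 209.6] [284.6 227.9] nub [259.2 213.6] [0.563  0.0297 0.0425]
10 [258.2 212. ] [284.5 227.6] nub [258.6 216.3] [0.5641 0.0295 0.0384]
0 [258.2 214.7] [284.4 227.3] nub [258.5 219.1] [0.5645 0.0295 0.0341]
```

View pics/v8.png

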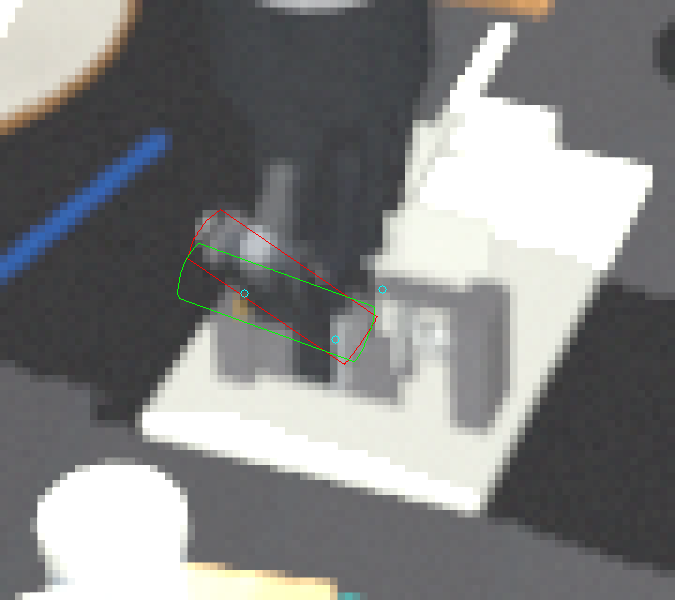

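Last picture: side view, the cell is still at about 30° (it follows the red outline; nose at (215,225), flat end at (350,335)) just above the rail. The projected wall point lies about 1.5 px above the real one, so the cell sits roughly 3 mm higher than I assumed. I'll keep lowering on force.

```bash
for i in 1 2 3; do python3 -m crank '200 0 0 -1 0;200 0 0 0 0' | egrep 'eef|ft_f';python3 -c "
from h import *
s=[manip.read_state() for _ in range(3)];print(np.mean([q['ft_force'] for q in s],0).round(2),s[0]['moment'].round(2),s[0]['tau'].round(2))"; done
```

```text
eef_pos: [0.5405, 0.033, 0.0167]
ft_force: [-0.9, -0.8, 5.5]
[-0.85 -0.76  5.51] [-0.07  0.19  0.01] [ 2.400e-01 -5.376e+01 -1.799e+01  8.000e-02 -2.700e-01  1.000e-02]
eef_pos: [0.5407, 0.0331, 0.0162]
ft_force: [-2.3, -0.1, 12.9]
[-2.3  -0.05 12.95] [0.03 0.51 0.04] [ 7.000e-02 -5.039e+01 -1.744e+01  5.000e-02 -7.900e-01  2.000e-02]
eef_pos: [0.5409, 0.033, 0.0157]
ft_force: [-3.9, -1.1, 17.8]
[-3.9  -1.13 17.82] [-0.08  0.75 -0.03] [ 4.300e-01 -4.771e+01 -1.690e+01  1.700e-01 -1.160e+00  2.000e-02]
```

```bash
python3 -m crank '205 0 0 0 0;205 0 0 0 0' 20; for i in 1 2 3; do python3 -m crank '205 0 0 -1 0;205 0 0 0 0' | egrep 'eef|ft_f|grip_f|width';done
```

```text
t: 12.95
eef_pos: [0.541, 0.033, 0.0157]
tool_rot: [0.23, 3.132, -0.0]
ft_force: [-3.9, -1.1, 18.3]
gripper_width: 0.238
grip_force: 36.1
eef_pos: [0.5413, 0.0329, 0.0151]
ft_force: [-5.0, -0.6, 22.4]
gripper_width: 0.237
grip_force: 36.6
eef_pos: [0.5416, 0.0327, 0.0142]
ft_force: [-3.7, -3.9, 20.9]
gripper_width: 0.235
grip_force: 36.5
eef_pos: [0.5419, 0.0329, 0.0134]
ft_force: [-3.2, 0.5, 23.0]
gripper_width: 0.234
grip_force: 36.9
```

```bash
cat > sidechk.py <<'E'
from pitch import *
s=shot('side');st=manip.read_state();tcp=np.array(st['eef_pos']);print(tcp.round(4),st['ft_force'].round(1))
for q in finder.cut_out(s,'cell_mid'):
    b=q['bbox']
    if 240<b[0]<300 and 190<b[1]<230:
        m=q['mask'].astype(np.uint8);print(round(float(q['confidence']),2),np.round(b,1),'area',m.sum(),'top profile',[(c,int(np.where(m[:,c])[0].min()),int(np.where(m[:,c])[0].max())) for c in range(int(b[0])+1,int(b[0]+b[2]),2) if m[:,c].any()])
for b in(30,20,12,5,0):
    H,C=hull(s,tcp,-.147,-.0245,.021,np.radians(b));print(b,H.min(0).round(1),H.max(0).round(1))
E
python3 sidechk.py
```

```text
[0.542  0.0329 0.0135] [-2.5 -0.5 24.2]
30 [258.9 207.3] [284.2 227.9]
20 [258.  209.4] [284.  227.7]
12 [257.7 211.3] [283.9 227.5]
5 [257.6 213.1] [283.8 227.3]
0 [257.6 214.5] [283.8 227.1]
```

Run:
```python
from h import *
shot('side','s4')
for n in('s3','s4'):
    g=cv2.imread(f'pics/{n}.png').mean(2).astype(int);print(n)
    for r in range(202,226): print(r,' '.join(f'{v:3d}' for v in g[r,254:288]))
```

```text
s3
202  30  26  25  27  23  25  25  26  25  26  25  25  23  25  27  32  40  55  60  54  41  34  31  29  27  29  33  34  35  28  29  30  28  28
203  25  25  24  25  24  26  25  26  26  25  25  24  26  26  25  32  46  61  65  58  44  34  31  28  30  29  32  32  32  27  30  32  27  28
204  23  24  23  24  24  24  26  25  25  24  27  26  24  27  25  29  48  61  63  53  38  33  30  26  28  29  31  33  32  29  31  29  30  28
205  25  24  25  25  25  24  24  27  24  25  23  24  25  25  25  31  51  61  62  49  36  30  29  27  28  27  32  33  30  28  32  33  30  28
206  24  27  25  26  25  24  26  26  26  26  29  25  26  25  26  40  57  62  62  50  35  31  29  28  28  27  30  32  28  29  31  33  27  28
207  26  26  26  26  25  25  26  24  27  29  34  34  31  28  25  51  60  62  61  50  37  29  29  29  27  29  32  30  30  30  32  29  30  30
208  24  25  25  27  26  25  25  27  58  56  41  54  57  42  32  54  62  61  59  50  38  29  27  27  28  29  32  31  28  30  30  30  74  86
209  26  25  24  25  24  25  25  48  84  66  50  68  73  65  55  59  62  63  56  48  37  27  29  26  28  28  31  30  
[... 4925 characters left out ...]

221  24  24  26  25  27  25  28  25  32  54  67  68  65  44  28  29  31  32  28  29  36  31  24  27  29  30  30  61  70  63  84 122 131 120
222  24  26  26  23  25  28  26  27  61  72  73  71  74  54  32  26  31  32  32  31  32  30  28  28  29  27  41  69  75  73  85 121 129 115
223  26  24  26  28  26  25  25  63 105  90  75  73  74  68  52  38  36  34  32  33  31  30  29  27  37  69  70  76  78  76  79 116 129 118
224  24  26  24  26  26  27  35 103 128 100  75  73  74  74  67  60  60  56  47  35  29  30  29  27  42  93  92  84  84  77  71  92 108 110
225  25  25  24  26  24  27  88 125 133 100  74  75  74  74  71  72  74  72  74  49  31  30  30  28  42  93  98  83  81  78  74  72  73 101
```

Run:
```python
from h import *
p=shot('wrist','w9');st=manip.read_state();print(st['eef_pos'].round(4))
T=p['world_from_camera'].copy()
x=np.array([np.cos(-.147),np.sin(-.147),0]);seat=np.array([.5407,.0337,.036])
for n,e in(('w7',[.5402,.0335,.0415]),('w8',[.5403,.0331,.0174]),('w9',st['eef_pos'])):
    q={'K':p['K'],'world_from_camera':T.copy()};q['world_from_camera'][:3,3]+=np.array(e)-st['eef_pos']
    f=lambda P:proj(q,P).round(1)
    print(n,'tongue edge top',f(seat-.019*x+[0,0,.0225]),'low',f(seat-.019*x+[0,0,.0195]),'rail',f(seat-.005*x-[0,0,.0086]))
    i=cv2.imread(f'pics/{n}.png').astype(int).mean(2)
    for c in(298,302,310,317,324,332,336):
        g=i[:,c-1:c+2].mean(1);print(c,[(r,round(g[r-2]),round(g[r+3])) for r in range(150,300) if abs(g[r+2]-g[r-2])>5 and abs(g[r+1]-g[r-1])>=max(abs(g[r]-g[r-2]),abs(g[r+2]-g[r]))])
```

```text
[0.5419 0.033  0.0134]
w7 tongue edge top [316.4 247.5] low [316.4 244.4] rail [316.5 243.1]
298 [(181, 62, 131), (203, 127, 112), (206, 118, 107), (210, 108, 96), (213, 100, 89), (216, 94, 91), (219, 87, 104), (225, 102, 125), (247, 130, 94), (251, 95, 88), (259, 86, 53)]
302 [(181, 63, 95), (193, 93, 64), (196, 71, 56), (202, 57, 73), (219, 74, 86), (225, 87, 63), (260, 65, 59)]
310 [(247, 62, 128), (259, 130, 64)]
317 [(247, 64, 132), (259, 131, 70)]
324 [(247, 62, 121), (259, 124, 65)]
332 [(182, 64, 125), (193, 128, 101), (196, 104, 93), (200, 93, 90), (205, 90, 83), (220, 79, 98), (225, 98, 93), (228, 92, 99), (259, 109, 60)]
336 [(182, 64, 133), (217, 125, 122), (225, 120, 131), (248, 131, 90), (259, 90, 57)]
w8 tongue edge top [317.3 277.5] low [317.3 273.1] rail [317.2 265.8]
298 [(162, 50, 64), (202, 64, 126), (210, 124, 107), (213, 115, 97), (217, 99, 85), (224, 86, 79), (245, 81, 99), (251, 99, 42), (260, 46, 54)]
302 [(162, 49, 65)]
310 [(162, 50, 64)]
317 [(162, 50, 64)]
324 [(162, 51, 63)]
332 [(162, 51, 66), (208, 66, 63), (246, 67, 71), (251, 71, 65)]
336 [(162, 53, 64), (202, 65, 130), (210, 131, 124), (217, 120, 103), (220, 105, 96), (223, 101, 90), (226, 94, 84), (245, 78, 98), (252, 98, 79), (259, 77, 57)]
w9 tongue edge top [316.9 279.9] low [316.9 275.3] rail [316.9 267.3]
298 [(161, 51, 65), (202, 63, 104), (209, 104, 92), (214, 92, 72), (221, 68, 73), (246, 77, 94), (253, 96, 60)]
302 [(160, 50, 66)]
310 [(160, 50, 64)]
317 [(161, 51, 63)]
324 [(161, 51, 65)]
332 [(160, 52, 64), (246, 63, 68), (253, 68, 62)]
336 [(160, 49, 64), (202, 63, 127), (209, 130, 123), (212, 125, 117), (216, 120, 100), (219, 104, 95), (222, 98, 91), (225, 94, 86), (246, 78, 96), (253, 97, 71), (259, 71, 57)]
```

```bash
python3 -m crank '205 0 0 10 0;205 0 0 10 0;205 0 0 10 0;205 0 0 0 0;205 0 0 0 0'
python3 - <<'E'
from h import *
p=shot('wrist','w10');shot('side','s5');st=manip.read_state();print(st['eef_pos'].round(4),st['ft_force'].round(1))
for n in('w7','w10'):
    i=cv2.imread(f'pics/{n}.png').astype(int).mean(2)
    for c in(310,317,324): 
        g=i[:,c-1:c+2].mean(1);print(n,c,[(r,round(g[r-2]),round(g[r+3])) for r in range(235,400-4) if abs(g[r+2]-g[r-2])>12])
    for r in(270,300,330,360):
        g=i[r-1:r+2].mean(0);print(n,r,[c for c in range(280,352) if abs(g[c+1]-g[c-1])>10])
for n in('s1','s5'):
    g=cv2.imread(f'pics/{n}.png').mean(2).astype(int);print(n)
    for r in range(194,212): print(r,' '.join(f'{v:3d}' for v in g[r,256:276]))
E
```

```text
t: 14.25
eef_pos: [0.5402, 0.0331, 0.0415]
tool_rot: [0.23, 3.133, 0.0]
ft_force: [0.1, 0.3, -1.0]
gripper_width: 0.234
grip_force: 35.0
[0.5399 0.0331 0.041 ] [ 0.4  0.3 -1. ]
w7 310 [(245, 64, 132), (246, 65, 130), (247, 62, 128), (248, 62, 129), (249, 92, 130), (257, 131, 63), (258, 130, 64), (259, 130, 64), (260, 127, 64), (261, 108, 63), (365, 63, 24), (366, 66, 21), (367, 63, 21), (368, 60, 20), (369, 47, 22)]
w7 317 [(245, 63, 131), (246, 64, 131), (247, 64, 132), (248, 63, 130), (249, 92, 131), (257, 131, 69), (258, 129, 69), (259, 131, 70), (260, 129, 69), (261, 111, 69), (367, 66, 15), (368, 67, 19), (369, 66, 21), (370, 56, 20)]
w7 324 [(245, 62, 115), (246, 63, 123), (247, 62, 121), (248, 64, 123), (249, 82, 123), (257, 123, 67), (258, 122, 65), (259, 124, 65), (260, 122, 65), (261, 103, 66), (365, 65, 23), (366, 63, 21), (367, 63, 21), (368, 61, 23), (369, 48, 20)]
w7 270 [280, 289, 290, 291, 292, 294, 295, 296, 338, 339, 340, 342, 343, 344, 345]
w7 300 [294, 295, 296, 338, 339, 340]
w7 330 [287, 288, 290, 291, 293, 294, 295, 339, 340, 341, 343, 344, 346, 347]
w7 360 [29
[... 3337 characters left out ...]
 111 110  76  51  42  33  30
204  26  25  25  24  49  46  51  71  66  59  59  91 108 111 104  71  53  45  38  33
205  25  24  23  29  39  41  63  70  61  55  73 102 109 111  90  65  60  48  42  42
206  26  25  24  30  30  50  69  64  49  48  73  93 101 102  75  57  57  50  45  41
207  25  26  25  27  26  44  61  63  46  34  54  70  79  84  64  50  51  50  42  39
208  25  25  24  28  24  26  39  52  53  39  37  51  59  62  48  39  42  41  41  39
209  25  26  25  24  25  23  24  29  46  38  32  41  48  52  42  32  32  39  44  34
210  25  25  25  28  24  25  24  26  25  26  29  31  37  45  43  32  30  37  42  34
211  24  26  26  26  26  24  24  25  26  26  28  30  29  31  32  29  29  31  42  33
```

Run:
```python
from h import *
L=lambda n:cv2.imread(f'pics/{n}.png').astype(np.float32).mean(2)
def edge(i,r,a,b):
    g=i[r-4:r+5].mean(0)[a:b];d=np.abs(np.diff(g));k=d.argmax();d=d[max(k-3,0):k+4];return a+max(k-3,0)+.5+(d*np.arange(len(d))).sum()/d.sum()
for n in('w6','w7','w8','w9','w10'):
    i=L(n);print(n,[(r,round(edge(i,r,291,299),2),round(edge(i,r,335,343),2)) for r in(285,300,312)])
    q=i[285:362,300:334];q=q-cv2.GaussianBlur(q,(0,0),5);print(' texture std',q.std().round(2))
for a,b in(('w7','w10'),('w8','w9'),('w7','w6')):
    A,B=[cv2.GaussianBlur(L(k),(0,0),.8)[284:364,296:338] for k in(a,b)]
    A-=A.mean(0);B-=B.mean(0);A=A.copy();B=B.copy()
    print(a,b,cv2.phaseCorrelate(A,B,cv2.createHanningWindow(A.shape[::-1],cv2.CV_32F)))
```

```text
w6 [(285, np.float64(294.7), np.float64(339.31)), (300, np.float64(294.33), np.float64(339.53)), (312, np.float64(294.4), np.float64(339.66))]
 texture std 2.28
w7 [(285, np.float64(294.5), np.float64(339.2)), (300, np.float64(294.58), np.float64(339.43)), (312, np.float64(294.52), np.float64(339.55))]
 texture std 2.24
w8 [(285, np.float64(294.69), np.float64(339.48)), (300, np.float64(294.53), np.float64(339.5)), (312, np.float64(294.02), np.float64(339.66))]
 texture std 2.23
w9 [(285, np.float64(294.48), np.float64(339.3)), (300, np.float64(294.24), np.float64(339.4)), (312, np.float64(294.24), np.float64(339.48))]
 texture std 2.24
w10 [(285, np.float64(294.29), np.float64(339.62)), (300, np.float64(294.19), np.float64(339.63)), (312, np.float64(294.29), np.float64(339.65))]
 texture std 2.28
w7 w10 ((2.3032876053797366, -15.287498204362748), 0.19996614495913187)
w8 w9 ((1.91575267748253, -6.265824177078713), 0.15643357475598654)
w7 w6 ((-0.39148672140670016, 9.845610631636191), 0.030187085469563803)
```

Run:
```python
from pitch import *
a,b=[cv2.imread(f'pics/{n}.png').astype(np.float32).mean(2) for n in('s1','s5')]
d=np.abs(a-b);R=d[180:240,245:300];print('side diffs >12:',[(int(c)+245,int(r)+180,int(a[r+180,c+245]),int(b[r+180,c+245])) for r,c in np.argwhere(R>12)])
s=shot('side')
for be in(30,20,10):
    H,C=hull(s,np.array([.5402,.0331,.0412]),-.147,-.0245,.018,np.radians(be));print(be,'s33 ring extents',H[48:96].min(0).round(1),H[48:96].max(0).round(1),'nub',H[96:].mean(0).round(1))
```

```text
side diffs >12: [(288, 195, 68, 28), (288, 196, 80, 48), (288, 197, 92, 71), (288, 198, 94, 74), (267, 201, 50, 35), (275, 207, 58, 39), (276, 207, 66, 37), (277, 207, 46, 34), (283, 207, 68, 54), (264, 208, 40, 53), (275, 208, 59, 39), (276, 208, 71, 44), (264, 209, 32, 46), (285, 214, 122, 110), (258, 232, 133, 178), (259, 232, 179, 192), (258, 233, 192, 214)]
30 s33 ring extents [258.9 200. ] [263.4 206.5] nub [260.5 202.8]
20 s33 ring extents [258.  202.1] [261.8 209.1] nub [259.2 205.3]
10 s33 ring extents [257.6 204.6] [260.9 212. ] nub [258.5 208.1]
```

```bash
python3 -m crank '205 0 0 40 0;205 -40 20 0 0;205 -40 30 0 0;205 -10 20 -20 0;205 0 0 -35 0;205 0 0 -12 0;205 0 0 0 0;205 0 0 0 0' | egrep 'eef|ft_f'; for i in 1 2 3 4 5; do python3 -m crank '205 0 0 -1.5 0;205 0 0 0 0' | egrep 'eef|ft_f'; done
```

```text
eef_pos: [0.4508, 0.1028, 0.0148]
ft_force: [0.7, -0.1, -0.2]
eef_pos: [0.4508, 0.1029, 0.0136]
ft_force: [0.3, 0.3, -0.4]
eef_pos: [0.4503, 0.103, 0.0115]
ft_force: [0.0, 0.1, -0.5]
eef_pos: [0.4501, 0.1031, 0.0097]
ft_force: [-0.8, -0.4, -0.3]
eef_pos: [0.4501, 0.1031, 0.0082]
ft_force: [0.9, 1.0, -0.6]
eef_pos: [0.4501, 0.1031, 0.0067]
ft_force: [-0.1, -0.5, -0.9]
```

```bash
for i in 1 2 3; do python3 -m crank '205 0 0 -1.5 0;205 0 0 0 0' | egrep 'eef|ft_f'; done
```

```text
eef_pos: [0.4502, 0.1031, 0.0052]
ft_force: [0.7, 0.3, -1.0]
eef_pos: [0.4501, 0.103, 0.0037]
ft_force: [0.9, 0.3, -0.3]
eef_pos: [0.4501, 0.1031, 0.0022]
ft_force: [-0.1, 0.3, -0.5]
```

No contact with the table, so it was the cell's lower edge on the rails. It sits about 24 mm above the TCP and slips rather than tilts. Plan: set it on the rails in front of the spring, open slightly so the nose settles onto the end wall between the fingers, then regrip nearer its middle.

```bash
python3 -m crank '205 0 0 40 0;205 0 0 43 0;205 20 -20 0 0;205 40 -30 0 0;205 30.5 -20 0 0;205 0 0 -40 0;205 0 0 -20 0;205 0 0 -6 0;205 0 0 0 0;205 0 0 0 0' | egrep 'eef|ft_f'; python3 -m crank '205 -4 0.6 -1 0;205 -4.4 0.6 0 0;205 0 0 0 0;205 0 0 0 0'| egrep 'eef|ft_f'
```

```text
eef_pos: [0.5413, 0.0332, 0.0204]
ft_force: [-0.1, -0.0, 0.3]
eef_pos: [0.5324, 0.0343, 0.0188]
ft_force: [-0.1, 0.5, 0.6]
```

```bash
for i in 1 2 3 4; do python3 -m crank '205 0 0 -1 0;205 0 0 0 0' | egrep 'eef|ft_f'; done
```

```text
eef_pos: [0.5324, 0.0343, 0.0173]
ft_force: [0.1, -0.4, 0.1]
eef_pos: [0.5324, 0.0343, 0.0163]
ft_force: [0.8, -0.9, 1.0]
eef_pos: [0.5327, 0.0342, 0.0157]
ft_force: [-0.1, -0.0, 6.0]
eef_pos: [0.5329, 0.0342, 0.0152]
ft_force: [-1.7, -0.4, 12.2]
```

```bash
python3 -m crank '205 0 0 1.5 0;190 0 0 0 0;186 0 0 0 0;186 0 0 0 0;186 0 0 0 0' 20
python3 - <<'E'
from h import *
w=shot('wrist','w11');shot('side','s6')
for n in('w9','w11'):
    i=cv2.imread(f'pics/{n}.png').astype(int).mean(2)
    for r in(285,300,330,360):
        g=i[r-1:r+2].mean(0);print(n,r,[c for c in range(280,352) if abs(g[c+1]-g[c-1])>10])
g=cv2.imread('pics/s6.png').mean(2).astype(int)
for r in range(204,226): print(r,' '.join(f'{v:3d}' for v in g[r,254:288]))
E
```

```text
t: 19.5
eef_pos: [0.5323, 0.0343, 0.0157]
tool_rot: [-0.23, -3.133, 0.0]
ft_force: [-0.5, -0.8, 0.0]
gripper_width: 0.265
grip_force: 0.0
w9 285 [287, 288, 289, 290, 294, 295, 296, 338, 339, 340, 341, 345, 346, 347]
w9 300 [294, 295, 296, 339, 340]
w9 330 [287, 288, 290, 291, 293, 294, 295, 340, 341, 343, 344, 346, 347]
w9 360 [286, 287, 288, 293, 341, 346, 347, 348]
w11 285 [283, 284, 285, 286, 292, 293, 294, 338, 339, 340, 341, 348, 349, 350, 351]
w11 300 [292, 293, 294, 338, 339, 340, 341, 342]
w11 330 [284, 285, 286, 287, 289, 290, 291, 344, 345, 347, 348, 349, 350, 351]
w11 360 [283, 284, 285, 290, 342, 347, 348, 349]
204  26  24  26  27  27  25  24  27  25  27  24  24  27  25  25  24  37  37  32  38  58  65  59  43  36  31  28  29  31  32  33  32  27  32
205  26  27  27  23  23  25  26  24  24  24  23  24  25  27  23  23  25  31  34  44  61  64  54  40  35  30  26  27  28  30  34  31  28  31
206  24  22  26  25  25  24  27  22  24  27  26  25  26  25  25  27  25  26  34  53  61  63  52  39  33  30  26  28  26  31  32  29  28  33
207  25  24  26  25  24  26  26  25  26  27  25  
[... 1910 characters left out ...]

221  26  26  26  24  24  26  27  25  30  53  69  68  73  73  70  64  43  28  30  30  28  29  30  33  35  31  28  29  32  29  55  67  71  91
222  25  24  25  26  26  24  26  24  60  72  72  72  74  72  72  73  54  34  28  30  33  32  31  29  37  33  27  29  30  42  61  74  86 102
223  27  25  25  25  26  23  28  62 105  91  74  74  74  74  71  72  68  51  35  33  32  34  34  31  32  29  28  38  59  75  72  81  85 103
224  25  23  25  25  24  24  35 103 128 100  75  73  74  74  70  72  73  67  57  51  49  42  34  31  30  29  30  36  85  95  79  82  73  99
225  27  26  25  26  26  26  88 125 133 100  75  74  74  73  70  72  73  72  74  68  67  66  46  32  29  29  29  28  90  98  79  77  75 100
```

Run:
```python
from pitch import *
s=shot('side')
X=np.array([np.cos(-.147),np.sin(-.147),0]);seat=np.array([.5407,.0337,.036]);U=np.array([0,0,1.])
for xc in(-20,-16,-12,-8):
  for be in(30,20,12.5,8):
    b=np.radians(be);a=X*np.cos(b)+U*np.sin(b);n=-X*np.sin(b)+U*np.cos(b)
    c=seat+X*xc/1e3-U*.0086+n*.0086  # axis point at flat end
    print(xc,be,'nub',proj(s,c+.07*a).round(1),end=' | ')
  print()
print('wall top pt',proj(s,seat+.0375*X+.0035*U).round(1))
for q in finder.cut_out(s,'cell_mid'): print(q['confidence'],np.round(q['bbox'],1))
w=shot('wrist')
for q in finder.cut_out(w,'cell_mid'): print('w',q['confidence'],np.round(q['bbox'],1))
```

```text
-20 30 nub [266.  209.7] | -20 20 nub [264.  212.3] | -20 12.5 nub [262.9 214.5] | -20 8 nub [262.5 215.9] | 
-16 30 nub [264.6 209.4] | -16 20 nub [262.6 212. ] | -16 12.5 nub [261.6 214.2] | -16 8 nub [261.1 215.6] | 
-12 30 nub [263.2 209.1] | -12 20 nub [261.2 211.7] | -12 12.5 nub [260.2 213.9] | -12 8 nub [259.8 215.3] | 
-8 30 nub [261.8 208.9] | -8 20 nub [259.9 211.4] | -8 12.5 nub [258.8 213.6] | -8 8 nub [258.4 215.1] | 
wall top pt [266.2 218.5]
0.6 [272.8 256.5  11.   18.6]
0.43 [258.1 207.4  31.   19.2]
0.29 [331.1 260.   15.   23.9]
w 0.88 [532.7 157.6 106.4  66.2]
w 0.69 [293.  272.4  48.   95.8]
```

```bash
python3 -m crank '172 0 0 4 0;172 10 -1.5 4 0;172 10.3 -1.5 0 0;172 0 0 0 0;172 0 0 0 0' | egrep 'eef|ft_f|width'; python3 -m crank '210 0 0 0 0;210 0 0 0 0;210 0 0 0 0;210 0 0 0 0' 30;  python3 - <<'E'
from h import *
shot('side','s7');w=shot('wrist','w12')
g=cv2.imread('pics/s7.png').mean(2).astype(int)
for r in range(208,220): print(r,' '.join(f'{v:3d}' for v in g[r,256:276]))
for q in finder.cut_out(w,'cell_mid'): print('w',q['confidence'],np.round(q['bbox'],1))
E
```

```text
eef_pos: [0.5528, 0.0312, 0.0237]
ft_force: [-0.6, 0.8, -0.7]
gripper_width: 0.327
t: 20.7
eef_pos: [0.5525, 0.0313, 0.0238]
tool_rot: [-0.23, -3.133, -0.0]
ft_force: [0.1, 1.0, -0.2]
gripper_width: 0.238
grip_force: 29.3
208  24  26  25  30  52  55  53  89 107 110  87  58  48  38  28  28  28  28  28  30
209  25  27  23  37  54  59  73 102 110 107  85  60  54  44  49  41  32  31  29  32
210  26  26  25  41  51  53  84 103 110 102  75  60  58  49  55  46  33  31  33  32
211  24  27  26  31  38  42  78  91  96  85  64  55  53  48  40  62  49  32  33  33
212  25  24  25  26  29  33  54  67  73  61  48  47  46  42  33  74  62  36  33  32
213  25  25  25  24  26  28  32  48  53  52  40  36  38  41  32  56  51  35  32  31
214  24  24  27  23  25  29  28  39  45  49  39  28  31  42  39  30  28  30  31  29
215  24  25  25  25  25  28  29  30  32  39  36  30  28  37  42  34  28  30  30  27
216  24  25  24  25  24  34  31  29  29  29  31  29  27  30  41  34  29  29  30  31
217  26  25  26  27  25  33  32  29  29  29  31  31  29  29  37  32  28  28  30  30
218  23  26  26  26  27  24  24  29  28  28  32  33  33  29  31  29  27  28  29  29
219  26  25  26  25  25  26  24  26  32  35  37  34  32  32  30  28  27  30  36  69
w 0.93 [534.  113.5 105.5  68. ]
w 0.9 [292.4 217.4  48.1 154.1]
```

```bash
python3 -m crank '210 -5 0.7 0 0;210 -4.9 0.7 0 0;210 0 0 0 0' | egrep 'eef|ft_f|width';for i in 1 2 3 ; do python3 -m crank '210 -3 0.4 0 0;210 0 0 0 0' | egrep 'eef|ft_f'; done
```

```text
eef_pos: [0.5424, 0.0328, 0.024]
ft_force: [2.5, 0.0, -1.1]
gripper_width: 0.233
eef_pos: [0.5398, 0.0331, 0.024]
ft_force: [3.1, 0.1, -1.3]
eef_pos: [0.5367, 0.0336, 0.0239]
ft_force: [4.5, 0.7, 0.1]
eef_pos: [0.5341, 0.0339, 0.0241]
ft_force: [6.2, 0.9, -1.4]
```

Run:
```python
from h import *
s=shot('side','s8');w=shot('wrist','w13')
g=cv2.imread('pics/s8.png').mean(2).astype(int)
for r in range(206,224): print(r,' '.join(f'{v:3d}' for v in g[r,256:290]))
X=np.array([np.cos(-.147),np.sin(-.147),0]);seat=np.array([.5407,.0337,.036]);U=np.array([0,0,1.])
print('end wall pt',proj(s,seat+.035*X).round(1),'wall outer top',proj(s,seat+.04*X+.0035*U).round(1))
for xc in(-38,-34,-30):
  for be in(18,14,10,0):
    b=np.radians(be);a=X*np.cos(b)+U*np.sin(b);n=-X*np.sin(b)+U*np.cos(b)
    c=seat+X*xc/1e3-U*.0086+n*.0086
    print(xc,be,'nub',proj(s,c+.07*a).round(1),'s33 top',proj(s,c+.068*a+.0105*n).round(1),end=' | ')
  print()
for q in finder.cut_out(w,'cell_mid'): print('w',q['confidence'],np.round(q['bbox'],1))
for q in finder.cut_out(s,'cell_mid'): print('s',q['confidence'],np.round(q['bbox'],1))
```

```text
206  23  26  25  25  25  26  25  24  23  26  27  27  29  26  25  50  61  62  61  53  39  27  28  28  28  26  32  30  30  30  31  32  57  64
207  24  25  26  26  24  23  24  26  25  25  24  27  27  26  29  55  61  62  58  53  36  30  26  28  28  28  33  31  28  26  30  30  72 108
208  25  25  26  24  25  25  26  27  27  24  26  29  29  26  60  85  74  62  55  51  36  29  26  29  27  28  32  33  28  29  32  29  67 126
209  25  24  25  26  24  25  26  25  26  25  28  45  46  51  88 109  98  89  65  50  39  30  27  29  30  28  30  31  29  27  30  29  72 126
210  25  23  25  25  27  26  25  26  25  23  36  55  58  80 104 111 111  99  70  54  44  38  34  31  30  27  32  31  30  30  29  31  88 130
211  25  24  25  25  26  25  26  27  26  25  40  53  57  91 108 111 107  82  61  58  47  45  37  33  31  31  33  33  29  29  31  29 109 136
212  27  26  27  24  24  25  25  26  24  25  34  42  49  84  99 102  96  72  58  54  49  41  43  38  33  33  33  31  31  35  56  90 126 138
213  23  25  24  27  26  26  26  24  26  25  28  33  37  65  76  81  76  58  52  47  47  35  46  40  33  33  33  32  29 
[... 1494 characters left out ...]
14.2] s33 top [271.4 211.8] | -38 14 nub [269.3 215.4] s33 top [270.6 212.9] | -38 10 nub [268.8 216.6] s33 top [269.9 214. ] | -38 0 nub [268.2 219.9] s33 top [268.6 217. ] | 
-34 18 nub [268.5 213.9] s33 top [270.1 211.5] | -34 14 nub [267.9 215.1] s33 top [269.2 212.6] | -34 10 nub [267.4 216.3] s33 top [268.5 213.7] | -34 0 nub [266.8 219.6] s33 top [267.3 216.7] | 
-30 18 nub [267.1 213.6] s33 top [268.7 211.3] | -30 14 nub [266.5 214.8] s33 top [267.9 212.3] | -30 10 nub [266.1 216. ] s33 top [267.2 213.4] | -30 0 nub [265.5 219.3] s33 top [265.9 216.4] | 
w 0.91 [527.5 149.9 112.2  70.6]
w 0.64 [293.7 227.1  47.5 144. ]
s 0.62 [284.5 221.4  10.3   7.2]
s 0.62 [273.4 258.5  10.6  12.9]
```

```bash
for i in 1 2 3 4 5; do python3 -m crank '210 0 0 -1.5 0;210 0 0 0 0' | egrep 'eef|ft_f'; done
python3 - <<'E'
from h import *
shot('side','s9')
g=cv2.imread('pics/s9.png').mean(2).astype(int)
for r in range(206,224): print(r,' '.join(f'{v:3d}' for v in g[r,258:280]))
E
```

```text
eef_pos: [0.5341, 0.0338, 0.0225]
ft_force: [5.5, 0.3, 2.0]
eef_pos: [0.5341, 0.0338, 0.021]
ft_force: [5.0, -0.4, 2.4]
eef_pos: [0.5343, 0.0338, 0.0199]
ft_force: [4.5, -0.8, 8.7]
eef_pos: [0.5347, 0.0338, 0.0188]
ft_force: [3.6, -1.1, 12.5]
eef_pos: [0.5349, 0.0338, 0.0175]
ft_force: [4.5, -0.6, 13.6]
206  27  24  24  25  25  26  25  26  25  24  24  24  25  31  55  61  62  51  38  31  27  29
207  24  25  27  25  24  25  26  26  22  26  26  27  25  40  57  63  63  52  36  30  28  27
208  25  25  27  26  26  23  24  23  26  26  26  26  23  48  60  62  61  54  37  27  28  27
209  27  23  25  24  25  26  25  25  26  25  27  25  29  54  62  61  57  49  38  29  28  28
210  27  25  25  26  24  24  26  24  24  27  27  28  61  65  63  64  57  46  36  28  28  29
211  26  25  25  25  27  28  26  25  29  44  48  50  89  94  92  90  66  48  34  28  31  30
212  27  26  26  25  24  25  25  25  38  55  60  78 104 111 112  96  67  54  45  37  32  31
213  24  25  26  24  26  27  25  25  41  54  56  92 109 111 108  79  59  60  44  41  36  33
214  25  24  27  25  27  26  25  26  36  45  48  87 101 103
[... 160 characters left out ...]
  41  36  29  45  55  61  56  43  40  43  41  33  28  30
217  26  25  26  25  26  26  24  34  58  52  35  34  47  51  48  39  32  37  43  32  28  27
218  26  24  24  25  25  24  31  54  69  72  47  28  35  40  43  38  31  30  41  32  27  29
219  27  25  27  25  26  27  42  64  73  75  51  28  30  29  31  30  29  29  37  37  30  27
220  26  25  27  26  25  34  57  67  72  61  43  39  34  29  27  29  30  27  30  39  31  26
221  23  26  26  25  29  55  67  68  74  61  44  55  43  29  30  29  32  31  29  35  32  27
222  26  23  26  25  61  72  74  72  73  69  60  68  53  31  30  31  35  33  33  32  29  29
223  25  25  25  64 104  91  75  74  73  73  70  73  68  59  57  51  47  38  30  31  28  29
```

```bash
for i in 1 2 3; do python3 -m crank '210 0 0 -1.2 0;210 0 0 0 0' | egrep 'eef|ft_f'; done
python3 - <<'E'
from h import *
w=shot('wrist','w14')
for n in('w12','w13','w14'):
    i=cv2.imread(f'pics/{n}.png').astype(np.float32).mean(2)
    def edge(r,a,b):
        g=i[r-4:r+5].mean(0)[a:b];d=np.abs(np.diff(g));k=d.argmax();d=d[max(k-3,0):k+4];return a+max(k-3,0)+.5+(d*np.arange(len(d))).sum()/d.sum()
    print(n,[(r,round(edge(r,335,343)-edge(r,291,299),2)) for r in(270,285,300,312)])
E
```

```text
eef_pos: [0.5348, 0.0335, 0.0161]
ft_force: [5.2, -2.7, 11.2]
eef_pos: [0.5348, 0.0337, 0.0148]
ft_force: [4.8, -2.0, 10.2]
eef_pos: [0.5349, 0.0337, 0.0138]
ft_force: [4.3, -1.6, 12.5]
w12 [(270, np.float64(45.08)), (285, np.float64(44.4)), (300, np.float64(44.49)), (312, np.float64(44.27))]
w13 [(270, np.float64(45.33)), (285, np.float64(44.36)), (300, np.float64(44.4)), (312, np.float64(43.71))]
w14 [(270, np.float64(46.81)), (285, np.float64(44.9)), (300, np.float64(44.85)), (312, np.float64(44.6))]
```

```bash
python3 -m crank '190 0 0 0 0;172 0 0 0 0;172 0 0 0 0;172 0 0 30 0;172 0 0 40 0;172 -4 -20 40 0;172 -4 -30 44 0;172 -3 -14 0 0;172 0 0 0 0;172 0 0 0 0' | egrep 't:|eef|ft_f'
cat > lev.py <<'E'
from pitch import *
w=shot('wrist','w15');s=shot('side','s10')
X=np.array([np.cos(-.147),np.sin(-.147),0]);Y=np.array([X[1]*-1,X[0],0]);seat=np.array([.5407,.0337,.036]);U=np.array([0,0,1.])
def H(p,cx,cz,b,cy=0):
    b=np.radians(b);a=X*np.cos(b)+U*np.sin(b);n=np.cross(a,Y);C=seat+X*cx+U*cz+Y*cy
    return np.float32([proj(p,C+l*a+r*(np.cos(k)*Y+np.sin(k)*n)) for l,r in((-.035,.0105),(.033,.0105),(.035,.004)) for k in th])
for nm,p in(('w',w),('s',s)):
    for q in finder.cut_out(p,'cell_mid'):
        b=q['bbox'];print(nm,round(float(q['confidence']),2),np.round([b[0],b[1],b[0]+b[2],b[1]+b[3]],1))
    for cx,cz,b in((0,0,0),(-.004,0,0),(0,.006,10),(0.003,.009,15),(.015,.008,12)):
        h=H(p,cx,cz,b);print(nm,cx,cz,b,h.min(0).round(1),h.max(0).round(1),'nub',h[96:].mean(0).round(1))
    print('tongue edge',proj(p,seat-.019*X+.0225*U).round(1))
E
python3 lev.py
```

```text
t: 24.65
eef_pos: [0.5222, -0.0279, 0.1627]
tool_rot: [-0.231, -3.131, -0.001]
ft_force: [0.9, 0.1, 0.0]
w 0.91 [371.1 166.4 398.4 238.4]
w 0.84 [498.5 127.2 582.4 167.6]
w 0 0 0 [371.8 160.5] [400.5 237.8] nub [382.9 234.8]
w -0.004 0 0 [372.1 156.2] [400.9 233.9] nub [383.2 231. ]
w 0 0.006 10 [373.9 163.1] [400.5 241.3] nub [385.6 240. ]
w 0.003 0.009 15 [374.9 167.3] [400.1 246.3] nub [386.8 245.4]
w 0.015 0.008 12 [373.6 179.7] [399.2 257.4] nub [385.1 256. ]
tongue edge [392.7 187.8]
s 0.57 [262.6 215.6 293.1 229.7]
s 0.43 [274.8 255.3 285.  272.4]
s 0 0 0 [266.3 216. ] [292.7 228.8] nub [267.1 219.7]
s -0.004 0 0 [267.7 216.3] [294.1 229.1] nub [268.5 220. ]
s 0 0.006 10 [266.2 212.8] [292.6 228.6] nub [267.1 216.3]
s 0.003 0.009 15 [265.1 211. ] [291.5 228.2] nub [266.1 214.3]
s 0.015 0.008 12 [261.  210.9] [287.3 227.2] nub [262.  214.2]
tongue edge [285.5 217.2]
```

The masks match the home, level pose in both cameras. I'll verify by pressing lightly on the plus end with shut fingers (contact expected at z ≈ 46.5 mm).

```bash
python3 -m crank '255 19 29 0 0;255 19.3 29.7 0 0;255 0 0 -40 0;255 0 0 -40 0;255 0 0 -25 0;255 0 0 -5 0;255 0 0 0 0;255 0 0 0 0' | egrep 't:|eef|ft_f'; for i in 1 2 3 4; do python3 -m crank '255 0 0 -2 0;255 0 0 0 0' | egrep 'eef|ft_f'; done
```

```text
t: 25.65
eef_pos: [0.5621, 0.0306, 0.0552]
tool_rot: [0.23, 3.131, 0.0]
ft_force: [0.1, -0.1, -0.2]
eef_pos: [0.5617, 0.0305, 0.0528]
ft_force: [-0.2, -0.1, 0.3]
eef_pos: [0.5613, 0.0305, 0.05]
ft_force: [-0.5, 0.2, 0.5]
eef_pos: [0.5614, 0.0305, 0.0479]
ft_force: [0.4, 0.0, 0.4]
eef_pos: [0.5618, 0.0304, 0.0463]
ft_force: [1.0, -0.2, 4.5]
```

```bash
python3 -m crank '255 0 0 -1 0;255 0 0 0 0' | egrep 'ft_f'; python3 -m crank '120 0 0 40 0;100 -20 -10 50 0;100 -20 -50 50 0;100 -20 -50 50 0;100 -20 -50 20 0;100 -20 -50 0 0;100 -20 -50 0 0;100 0 -20 0 0;100 0 0 0 0;100 0 0 0 0'
cat > box.py <<'E'
from h import *
from scipy.optimize import least_squares
def hullb(p,X,dim,z0):
    x,y,t=X;c,s=np.cos(t),np.sin(t)
    return cv2.convexHull(np.float32([proj(p,[x+c*a*dim[0]/2-s*b*dim[1]/2,y+s*a*dim[0]/2+c*b*dim[1]/2,z0+z*dim[2]]) for a in(-1,1) for b in(-1,1) for z in(0,1)]))
def fitb(V,X0,dim,z0):
    def res(X): return np.array([cv2.pointPolygonTest(hullb(p,X,dim,z0),(float(a),float(b)),True) for p,c in V for a,b in c])
    return least_squares(res,X0,loss='soft_l1',f_scale=1.,diff_step=1e-3,x_scale=[.01,.01,.1])
def mask(p,t):
    r=finder.cut_out(p,t);print(t,[(round(float(q['confidence']),2),np.round(q['bbox'],0).tolist()) for q in r][:3]);return r
def cont(q): return max(cv2.findContours(cv2.morphologyEx(q['mask'].astype(np.uint8),cv2.MORPH_OPEN,np.ones((3,3))),0,1)[0],key=cv2.contourArea)[:,0]
E
python3 - <<'E'
from box import *
w=shot('wrist','w16');np.savez('w16.npz',T=w['world_from_camera'],K=w['K'])
print(proj(w,[.526,-.281,.03]).round(0))
C=mask(w,'card_mid');R=mask(w,'rack')
E
```

```text
ft_force: [-2.2, -1.8, 12.9]
t: 27.65
eef_pos: [0.4611, -0.2028, 0.2158]
tool_rot: [-0.232, -3.133, -0.001]
ft_force: [-0.8, 0.5, 0.6]
gripper_width: 0.61
grip_force: 0.0
[258. 237.]
card_mid [(0.94, [190.0, 238.0, 110.0, 64.0])]
rack [(0.96, [216.0, 211.0, 88.0, 54.0]), (0.73, [580.0, 287.0, 60.0, 80.0]), (0.36, [384.0, 145.0, 196.0, 103.0])]
```

Run:
```python
from box import *
w=shot('wrist','w17');s=shot('side')
C=mask(w,'card_mid');R=mask(w,'rack');Cs=mask(s,'card_mid')
cc,cr=cont(C[0]),cont(R[0])
print('card quad',cv2.approxPolyDP(cc,4,True)[:,0].tolist())
r=fitb([(w,cc)],[.526,-.281,-.1],(.006,.09,.12),.008);print('card',r.x.round(4),r.cost/len(cc),np.percentile(np.abs(r.fun),[50,90]).round(1))
h=hullb(w,r.x,(.006,.09,.12),.008);print('model',h[:,0].round(0).tolist())
r=fitb([(w,cr)],[.526,-.281,-.1],(.06,.1,.03),0);print('rack',r.x.round(4),r.cost/len(cr),np.percentile(np.abs(r.fun),[50,90]).round(1))
print('rack quad',cv2.approxPolyDP(cr,4,True)[:,0].tolist());print('model',hullb(w,r.x,(.06,.1,.03),0)[:,0].round(0).tolist())
if Cs:
    c=cont(Cs[0]);r=fitb([(s,c)],[.526,-.281,-.1],(.006,.09,.12),.008);print('card side',r.x.round(4),r.cost/len(c))
```

```text
card_mid [(0.61, [189.0, 239.0, 112.0, 58.0])]
rack [(0.66, [217.0, 210.0, 86.0, 54.0]), (0.28, [385.0, 142.0, 192.0, 107.0])]
card_mid [(0.6, [297.0, 135.0, 10.0, 37.0]), (0.17, [326.0, 180.0, 21.0, 9.0])]
card quad [[299, 239], [224, 241], [191, 295], [219, 295], [232, 268], [246, 261], [252, 250], [266, 251], [267, 295], [292, 295]]
card [ 0.5372 -0.2814 -0.0274] 6.835048658936845 [ 3.4 21.8]
model [[298.0, 235.0], [291.0, 295.0], [191.0, 305.0], [189.0, 299.0], [226.0, 238.0], [298.0, 231.0]]
rack [ 0.5348 -0.2822 -0.1584] 6.013424416452411 [ 1.  27.4]
rack quad [[214, 220], [221, 240], [299, 237], [297, 262], [302, 261], [301, 210], [221, 211]]
model [[302.0, 254.0], [301.0, 266.0], [218.0, 265.0], [213.0, 219.0], [221.0, 210.0], [302.0, 211.0]]
card side [ 0.5336 -0.2781 -0.0611] 0.25235725684654825
```

Run:
```python
from box import *
w=shot('wrist')
for u,z in(((299,239),.03),((224,241),.03),((191,295.5),.128),((292.5,295.5),.128),((221,211),.03),((301,210.5),.03),((302,211),.03)): print(u,z,onz(w,u,z).round(4))
i=cv2.imread('pics/w17.png').astype(int)
for c in(200,215,245,260,280,288): print(c,[(r,i[r,c].tolist()) for r in range(284,306,2)])
```

```text
(299, 239) 0.03 [ 0.5363 -0.2343  0.03  ]
(224, 241) 0.03 [ 0.5261 -0.3221  0.03  ]
(191, 295.5) 0.128 [ 0.5295 -0.3245  0.128 ]
(292.5, 295.5) 0.128 [ 0.5426 -0.2358  0.128 ]
(221, 211) 0.03 [ 0.4886 -0.3163  0.03  ]
(301, 210.5) 0.03 [ 0.5012 -0.2262  0.03  ]
(302, 211) 0.03 [ 0.502  -0.2251  0.03  ]
200 [(284, [172, 182, 186]), (286, [179, 187, 193]), (288, [178, 187, 193]), (290, [182, 191, 198]), (292, [245, 249, 250]), (294, [235, 241, 244]), (296, [198, 208, 215]), (298, [44, 41, 43]), (300, [45, 39, 43]), (302, [39, 36, 37]), (304, [40, 38, 38])]
215 [(284, [102, 108, 112]), (286, [101, 106, 109]), (288, [102, 105, 111]), (290, [107, 114, 116]), (292, [131, 137, 142]), (294, [127, 134, 137]), (296, [110, 115, 118]), (298, [23, 20, 14]), (300, [29, 26, 25]), (302, [23, 25, 22]), (304, [27, 22, 18])]
245 [(284, [83, 82, 82]), (286, [86, 83, 83]), (288, [85, 83, 83]), (290, [85, 83, 84]), (292, [86, 88, 85]), (294, [108, 105, 104]), (296, [106, 103, 103]), (298, [106, 103, 104]), (300, [106, 101, 103]), (302, [55, 53, 51]), (304, [21, 13, 15])]
260 [(284, [13, 15, 14]), (286, [10, 15, 13]), (288, [18, 20, 19]), (290, [19, 21, 21]), (292, [17, 18, 18]), (294, [23, 20, 19]), (296, [23, 26, 24]), (298, [17, 16, 17]), (300, [10, 11, 16]), (302, [18, 19, 18]), (304, [17, 17, 16])]
280 [(284, [99, 104, 108]), (286, [103, 110, 114]), (288, [106, 110, 114]), (290, [120, 125, 130]), (292, [131, 138, 141]), (294, [129, 137, 141]), (296, [28, 22, 22]), (298, [24, 18, 20]), (300, [25, 20, 21]), (302, [24, 21, 22]), (304, [25, 25, 25])]
288 [(284, [108, 111, 115]), (286, [103, 108, 111]), (288, [109, 114, 117]), (290, [131, 136, 141]), (292, [136, 143, 148]), (294, [136, 143, 147]), (296, [15, 14, 19]), (298, [17, 21, 20]), (300, [17, 13, 13]), (302, [26, 23, 24]), (304, [22, 20, 20])]
```

```bash
python3 -m crank '100 10 -10 10 -0.143;100 10 -10 0 -0.143;100 10 -10 0 -0.143;100 10 -10 0 -0.143;100 10 -10 0 -0.143;100 10 -10 0 -0.143;100 13.5 -17.4 0 -0.143;100 0 0 0 -0.143;100 0 0 0 -0.143;100 0 0 0 -0.143;100 0 0 0 -0.141;100 0 0 0 0'
python3 - <<'E'
from box import *
w=shot('wrist','w18');s=manip.read_state();print(s['eef_pos'].round(4),np.degrees(2*np.arctan2(s['tool_rot'][1],s['tool_rot'][0])).round(2))
C=mask(w,'card_mid');c=cont(C[0]);print(cv2.approxPolyDP(c,3,True)[:,0].tolist())
print('pred top corners',[proj(w,[.5346-np.sin(-.147)*b+np.cos(-.147)*a,-.2802+np.cos(-.147)*b+np.sin(-.147)*a,.128]).round(1).tolist() for b in(-.045,.045) for a in(-.003,.003)])
E
```

```text
t: 29.3
eef_pos: [0.5348, -0.2803, 0.226]
tool_rot: [-2.381, -2.05, 0.0]
ft_force: [0.6, -0.0, 0.3]
gripper_width: 0.609
grip_force: 0.0
[ 0.5348 -0.2804  0.226 ] -278.24
card_mid [(0.66, [312.0, 131.0, 9.0, 121.0]), (0.37, [207.0, 4.0, 128.0, 22.0]), (0.28, [161.0, 88.0, 69.0, 72.0])]
[[315, 130], [312, 188], [315, 247], [319, 249], [319, 144]]
pred top corners [[314.1, 249.7], [320.9, 249.7], [313.5, 146.3], [321.2, 146.3]]
```

```bash
python3 -m crank '100 0 0 -45 0;100 0 0 -45 0;100 0 0 -30 0;100 0 0 -13 0;100 0 0 0 0;255 0 0 0 0;255 0 0 0 0;255 0 0 0 0;255 0 0 0 0;255 0 0 0 0;255 0 0 0 0' 40; python3 -m crank '255 0 0 20 0;255 0 0 30 0;255 0 0 0 0'
```

```text
t: 30.5
eef_pos: [0.5351, -0.2808, 0.0945]
tool_rot: [2.377, 2.052, 0.0]
ft_force: [-1.7, 0.4, 6.1]
gripper_width: 0.062
grip_force: 39.8
t: 30.8
eef_pos: [0.5365, -0.2815, 0.1474]
tool_rot: [2.373, 2.048, 0.003]
ft_force: [0.6, -0.7, 0.2]
gripper_width: 0.061
grip_force: 39.2
```

```bash
python3 -m crank '255 2 30 0 0;255 2 40 0 0;255 2 40 0 0;255 2 40 0 0;255 2 40 0 0;255 1.5 18 0 0;255 0 0 0 0;255 0 0 0 0;255 0 0 0 0'
python3 - <<'E'
from box import *
w=shot('wrist','w19');s=manip.read_state();print(s['eef_pos'].round(4))
o=np.array([.5252,-.0231]);c,sn=np.cos(-.147),np.sin(-.147);S=lambda a,b,z:np.array([o[0]+c*a-sn*b,o[1]+sn*a+c*b,z])
print('lip inner pred',proj(w,S(.0345,-.005,.018)).round(1),proj(w,S(.0345,-.085,.018)).round(1),'rest top front',proj(w,S(-.0047,-.006,.075)).round(1))
i=cv2.imread('pics/w19.png').astype(int).mean(2)
for r in(110,125,140): 
    g=i[r-2:r+3].mean(0);print(r,[(cx,int(g[cx-2]),int(g[cx+2])) for cx in range(230,420) if abs(g[cx+2]-g[cx-2])>12 and abs(g[cx+1]-g[cx-1])>=max(abs(g[cx]-g[cx-2]),abs(g[cx+2]-g[cx]))])
for zz in(.018,):
  print([(y,proj(w,S(.0345,y/1e3,zz)).round(0).tolist(),proj(w,S(.0395,y/1e3,zz)).round(0).tolist()) for y in(-1,-3,-5,-10)])
C=mask(w,'card_mid');print(cv2.approxPolyDP(cont(C[0]),3,True)[:,0].tolist() if C else '')
E
```

```text
t: 31.7
eef_pos: [0.5463, -0.0734, 0.143]
tool_rot: [2.379, 2.051, -0.0]
ft_force: [0.2, -0.0, -1.9]
gripper_width: 0.061
grip_force: 39.0
[ 0.5462 -0.0735  0.143 ]
lip inner pred [324.9 145. ] [324.2 229.7] rest top front [270. 160.]
110 [(361, 133, 21)]
125 [(360, 134, 23)]
140 [(359, 135, 20)]
[(-1, [325.0, 140.0], [331.0, 140.0]), (-3, [325.0, 143.0], [331.0, 143.0]), (-5, [325.0, 145.0], [331.0, 145.0]), (-10, [325.0, 151.0], [331.0, 151.0])]
card_mid [(0.8, [307.0, 150.0, 19.0, 220.0]), (0.75, [240.0, 49.0, 97.0, 31.0])]
[[315, 149], [309, 226], [311, 359], [314, 368], [321, 368], [325, 219], [321, 151]]
```

```bash
python3 -m crank '255 1.2 0.3 -20 0;255 0 0 -15 0;255 0 0 -5 0;255 0 0 0 0;255 0 0 0 0'|egrep 'eef|ft_f'; for i in 1 2 3 4; do python3 -m crank '255 0 0 -1.5 0;255 0 0 0 0' | egrep 'eef|ft_f'; done
```

```text
eef_pos: [0.5478, -0.0725, 0.1036]
ft_force: [0.1, -0.3, -1.1]
eef_pos: [0.5477, -0.0722, 0.1019]
ft_force: [0.5, 0.1, -1.2]
eef_pos: [0.5474, -0.0721, 0.1]
ft_force: [-0.3, -1.1, -2.0]
eef_pos: [0.5474, -0.0721, 0.0983]
ft_force: [0.1, -0.4, -0.9]
eef_pos: [0.5474, -0.0721, 0.0969]
ft_force: [-0.4, -0.8, -0.1]
```

```bash
for i in 1 2 3; do python3 -m crank '255 0 0 -1 0;255 0 0 0 0' | egrep 'eef|ft_f'; done
```

```text
eef_pos: [0.5477, -0.0721, 0.0965]
ft_force: [-0.4, 0.1, 3.8]
eef_pos: [0.5481, -0.0722, 0.0964]
ft_force: [-3.0, 1.1, 15.3]
eef_pos: [0.5484, -0.0723, 0.0964]
ft_force: [-6.2, 1.7, 25.2]
```

```bash
python3 -m crank '255 0 0 2 0;255 0 0 0 0;153 0 0 0.5 0;153 0 0 0 0;153 0 0 0 0;153 -6 0.9 0 0;153 -6 0.9 0 0;153 -6 0.9 0 0;153 -6 0.9 0 0;153 -6 0.9 0 0;153 -6 0.9 0 0;153 -3.6 0.5 0 0'; python3 -m crank '153 0 0 0 0;153 0 0 0 0;153 0 0 0 0;153 0 0 0 0'
cat > cardchk.py <<'E'
from box import *
w=shot('wrist');s=shot('side')
o=np.array([.5252,-.0231]);c,sn=np.cos(-.147),np.sin(-.147);S=lambda a,b,z:np.array([o[0]+c*a-sn*b,o[1]+sn*a+c*b,z])
def card(p,be,x0):  # x0: stand x of back lower edge
    b=np.radians(be);return np.float32([proj(p,S(x0-h*np.sin(b)+t*np.cos(b),-.046+y,.01+h*np.cos(b)+t*np.sin(b))) for h in(0,.12) for t in(0,.006) for y in(-.045,.045)])
for nm,p in(('s',s),('w',w)):
    for q in finder.cut_out(p,'card_mid'):
        b=q['bbox'];print(nm,round(float(q['confidence']),2),np.round([b[0],b[1],b[0]+b[2],b[1]+b[3]],1))
    for be,x0 in((0,.026),(12,.026),(22,.021),(26,.026)):
        h=card(p,be,x0);print(nm,be,h.min(0).round(1),h.max(0).round(1))
E
python3 cardchk.py
```

```text
t: 34.9
eef_pos: [0.5073, -0.0661, 0.0966]
tool_rot: [-2.379, -2.052, 0.0]
ft_force: [0.8, -0.3, -0.1]
gripper_width: 0.401
grip_force: 0.0
t: 35.3
eef_pos: [0.508, -0.0663, 0.0965]
tool_rot: [2.378, 2.052, 0.0]
ft_force: [0.0, -0.5, 0.9]
gripper_width: 0.397
grip_force: 0.0
s 0.4 [279.1 206.6 287.1 213.2]
s 0 [277.3 163.7] [291.8 215.4]
s 12 [279.1 165.6] [299.3 215.4]
s 22 [280.8 168.6] [307.6 215.8]
s 26 [279.2 169.7] [308.5 215.4]
w 0.73 [346.6 355.3 412.4 383.2]
w 0.64 [280.9 151.2 375.  364.9]
w 0.44 [229.5   1.6 435.6 270.4]
w 0 [361.4 150.1] [431.9 385.6]
w 12 [342.7 150.1] [375.4 383.1]
w 22 [285.6 150.1] [368.4 373.9]
w 26 [280.  150.1] [375.1 368.7]
```

```bash
python3 -m crank '153 -4 0.6 0 0;153 0 0 15 0;153 0 0 30 0;153 0 0 45 0;153 0 0 30 0;153 0 0 0 0;153 0 0 0 0'; python3 cardchk.py
```

```text
t: 36.2
eef_pos: [0.5036, -0.0656, 0.2166]
tool_rot: [2.378, 2.052, 0.001]
ft_force: [-0.4, -0.1, -1.7]
gripper_width: 0.396
grip_force: 0.0
s 0.37 [255.5 185.1 320.5 247.2]
s 0 [277.3 163.7] [291.8 215.4]
s 12 [279.1 165.6] [299.3 215.4]
s 22 [280.8 168.6] [307.6 215.8]
s 26 [279.2 169.7] [308.5 215.4]
w 0.78 [302.7 132.2 362.1 249.9]
w 0 [351.5 130.7] [381.2 257.2]
w 12 [336.7 130.7] [359.9 256.4]
w 22 [306.1 130.7] [355.2 253.4]
w 26 [302.9 130.7] [359.6 251.7]
```

```bash
python3 lev.py; python3 cardchk.py | grep -v ' 0 \[' ; python3 -c "
from box import *
t=shot('top');print([ (n,[np.round(q['bbox']).tolist() for q in finder.cut_out(t,n)][:2]) for n in('small_cell_mid','pot','jar','dish')]); print(manip.read_state()['t'])"
```

```text
w 0.79 [305.8  57.6 379.3  87.3]
w 0 0 0 [304.5  59.3] [378.6  82.9] nub [377.8  71.1]
w -0.004 0 0 [300.2  59.3] [374.4  82.9] nub [373.6  71.1]
w 0 0.006 10 [303.1  58. ] [379.9  82.9] nub [379.6  70.3]
w 0.003 0.009 15 [306.1  57.4] [383.9  82.9] nub [383.4  69.9]
w 0.015 0.008 12 [319.1  57.7] [396.8  82.9] nub [396.4  70.1]
tongue edge [321.9  69.7]
s 0.65 [251.9 189.5 318.2 252.3]
s 0.56 [273.4 254.5 285.4 275.9]
s 0.43 [263.8 217.  291.1 228. ]
s 0 0 0 [266.3 216. ] [292.7 228.8] nub [267.1 219.7]
s -0.004 0 0 [267.7 216.3] [294.1 229.1] nub [268.5 220. ]
s 0 0.006 10 [266.2 212.8] [292.6 228.6] nub [267.1 216.3]
s 0.003 0.009 15 [265.1 211. ] [291.5 228.2] nub [266.1 214.3]
s 0.015 0.008 12 [261.  210.9] [287.3 227.2] nub [262.  214.2]
tongue edge [285.5 217.2]
s 0.54 [252.6 187.8 320.3 250.3]
s 0.42 [279.7 178.9 303.5 213.9]
s 12 [279.1 165.6] [299.3 215.4]
s 22 [280.8 168.6] [307.6 215.8]
s 26 [279.2 169.7] [308.5 215.4]
w 0.74 [268.6  27.2 400.2 213.6]
w 0.59 [297.9 131.6 360.4 249.6]
w 12 [336.8 130.8] [360.2 256.7]
w 22 [306.2 130.8] [355.5 253.7]
w 26 [303.  130.8] [360. 252.]
[('small_cell_mid', [[177.0, 200.0, 7.0, 16.0]]), ('pot', [[256.0, 100.0, 29.0, 29.0], [292.0, 156.0, 36.0, 53.0]]), ('jar', [[253.0, 238.0, 16.0, 9.0], [294.0, 154.0, 35.0, 53.0]]), ('dish', [[388.0, 215.0, 31.0, 33.0]])]
37.05
```

The cell is home and level, the card leans steadily on the rest, and nothing else has moved. Handing in.

```bash
python3 -c "
from workcell import manip
print(manip.job_done())"
```

```text
the job is handed in; nothing more can be done
None
```

I handed the job in at about 37 s. The last camera checks put the large cell level and home in the white stand's bay, the card leaning by itself on the rest at about 26°, and the small cell, pot, jar and dish where they were.

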